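# Open the jammed change drawer with the release pin

### The job

The change drawer's lock will not turn, so open it the service way: take the red-handled release pin from its wooden block, put it through the oblong hole in the top of the case, feel for the press pad of the hidden latch and press it gently until the drawer springs out. Then stand the pin back in its block and pull the drawer all the way out to its stop, leaving the soap bottle and the reels of thread where they stand.

Things in the scene. Friction and masses are not known exactly. Their poses are not given: they have to be found in the camera images.
- till: grey sheet-steel change drawer (small cash till), case 150 deep (x) x 180 wide (y) x 100 high mm, fixed to the worktop; origin at the centre of its underside, z up, its front (the white drawer panel) looks along -x of this frame. A thin black ribbed mat lies on the front part of its flat top.
- release_hole (a point): centre of the oblong release hole in the till's top, level with the top face, 100 mm above the worktop and 22 mm behind the middle of the case; thin steel bezel; axes as till. 9 mm wide along x, 32 mm long along y, through a top 5 mm thick. The sheet metal and the latch below bend if the pin pushes on the till with more than 20 N.
- latch_shelf (a point): point on a hidden rigid steel shelf straight below the hole's centre, 34 mm under the top face. Above it is the latch's press pad, 9 mm wide along y, 16 along x. The pad is set by hand, so it is hidden and not reported: its middle is anywhere from -10 to +10 mm along y from the hole's centre, its top 12 to 20 mm below the top face. A pin beside the pad goes down to the shelf.
- till_drawer (a joint): how far the drawer is out along -x of till, m: about 0 latched; the latch pad yields from about 3.5 N, rising 0.6 N per mm, and after about 7 mm (10 N with friction) lets go: a spring kicks the drawer to about 0.040. The pad's dead stop is at 9 mm. 0.085 is the drawer's stop, fully out. Drawer friction 1 N plus 25 N per m/s; stays where left; cannot be pulled while latched.
- panel_top (a point): middle of the top edge of the drawer's white front panel; moves with it; axes as till. 8 mm thick (x), 180 wide, top edge 96 mm above the worktop. Behind it, once kicked out, 40 mm free to the case above the cash tray, whose walls are at most 52 mm above the worktop (a cross wall 46 mm high 23 to 26 mm behind the panel). A round lock 40 mm above the worktop stands 6 mm proud of the panel.
- release_pin: release pin, loose, 114 mm long, 0.09 kg; origin at the tip of its rod, z up along it towards the handle. Round steel rod 6 mm in diameter with a rounded tip, free for 58 mm from the tip; then a steel shoulder 18 mm across (58 to 63 mm) and a red square handle 20 x 20 mm (63 to 113 mm; its sides along x and y). Stands upright in the block, its shoulder on the block's top.
- pin_stand: beech block 56 x 56 mm, 70 mm high on a black rubber foot 60 x 60 mm, fixed to the worktop; origin at the centre of its underside, z up.
- stand_hole (a point): centre of the mouth of the round hole in the top of the wooden block, 70 mm above the worktop; the hole is 10 mm in diameter, slightly countersunk, 62 mm deep. With the pin home its tip is 58 mm below this point.
- soap_pump: brown soap bottle with a black pump, 73 x 65 x 185 mm, behind the sink; origin at the centre of its underside. Leave it.
- thread_0: reel of red thread, 31 mm in diameter, 43 mm high, standing behind the wooden block beside the blue one; origin at the centre of its underside. Leave it.
- thread_1: reel of blue thread, 31 mm in diameter, 43 mm high, standing behind the wooden block beside the red one; origin at the centre of its underside. Leave it.
Not all that is in view belongs to the job. There is more than one size of the release_pin; the job needs the largest.

How it is judged:
On the way:
1. the drawer springs out while the release pin stands in the release hole, its tip more than 12 mm below the top (value of joint till_drawer above 0.012 m and z of release_pin in the frame of release_hole below -0.012 m and x of release_pin in the frame of release_hole between -0.006 and 0.006 m and y of release_pin in the frame of release_hole between -0.018 and 0.018 m), for 0.05 s.
At the end, for the whole second after the job is handed in: the drawer is out to its stop (more than 78 of 85 mm) and at rest, and the release pin stands upright in the wooden block's hole, home on its shoulder (tip more than 52 mm below the mouth), at rest (value of joint till_drawer above 0.078 m and z of release_pin in the frame of stand_hole below -0.052 m and horizontal distance between release_pin and stand_hole below 0.006 m and angle between release_pin's own z axis and vertical below 0.12 rad and linear speed of release_pin below 0.02 m/s and velocity of joint till_drawer below 0.01 m/s); the robot touches nothing.
It fails at once if the release pin pushes on the till with more than 20 N (contact force between release_pin and till above 20 N).
It fails at once if the soap bottle or a reel of thread is moved by more than 20 mm (distance of any of soap_pump, thread_0, thread_1 from where it was at the start of the episode above 0.02 m).
It also fails if it takes over 72 s, if anything falls off the work surface, if the arm or the gripper's body presses on something with over 40 N, if the wrist force passes 120 N, or if a joint passes its speed limit or range.

### The arm

A 6-joint arm with a two-finger parallel gripper is mounted at the origin on a cart in front of the work surface, level with it; the furniture and walls round the work are solid. World frame = base frame: x ahead of the robot, y to its left, z up, the work surface at z = 0. Lengths are in m, angles in rad, forces in N, time in s.
With the tool pointing down it reaches from about 0.225 to 0.875 m from the base axis. Payload 3.4 kg.
Tool frame: the origin (TCP) lies at the very end of the fingers, on their centre line; the grasp point (between the pads) lies 19 mm behind it; z points along the fingers, y is the direction in which the jaws open and shut (so a half turn about z gives the same grasp; the last joint's range is limited). The gripper opens to 85 mm and grips with 20 to 120 N. Pads are 22 mm wide; open, the fingers measure 114 mm over their backs; the gripper's body (76 mm by 85 mm) begins 54 mm behind the grasp point. The pads swing forward as they close: fully open they stand 13 mm farther back than shut.
Start: joints at [-1.349, 0.276, 1.505, -0, 1.361, -0.121], TCP at [0.193, -0.542, 0.231] pointing down, gripper open.
Joint ranges: [-2.89, 2.89], [-0.75, 2.08], [0.22, 2.7], [-1.18, 4.32], [0.11, 2.71], [-2.7, 2.7]. Speed limits (rad/s): [2.57, 2.57, 3.14, 3.14, 3.14, 3.14].

### API

Orientations are given as a unit quaternion [w, x, y, z].
In Python, from rig import telemetry, optics, order gives the robot as it stands.
- The arm moves only by the shell command python3 -m creep 'ROWS' [FORCE]. ROWS is a JSON object of lists of equal length, an entry for each row: "slide": the shift along the world's x, y, z normalised to -1 to 1, where 1 is 0.15 m, a list of three; "twist": the turn, a rotation vector about the world's x, y, z normalised to -1 to 1, where 1 is 360 degrees, a list of three; "fingers": the gripper's target within -1 to 1 (fully open at 1, half-way at 0, shut at -1). A call has 1 to 20 rows; each row is the pose to reach, as a shift and turn from the pose commanded when the call began, turning the shorter way round; what a row does not reach only later rows make up. A row lasts 1/10 s, in which the tool goes at most 50 mm and 8.59 degrees, less where a joint would pass 70% of its speed; a pose out of reach is approached as far as the arm can. A call with a number of a shift or a turn outside -1 to 1 is refused whole. A call with a gripper value outside its range is refused whole. The fingers move at their own pace and stop on an object; FORCE is the grip in N (left out, the last holds). Time passes only in rows, so rows that repeat a pose let the fingers close. It gives the time, the measured TCP pose, the force and the opening at its end, in the units of the state.
- telemetry.get_state(): the state, without advancing time (a new reading comes with each control period).
- optics.get_image(name): name is "scene" or "top"; returns a dict with "img" (384x512x3 uint8, blue, green, red), "depth" (384x512 float32, m along the optical axis (not along the pixel's ray), 0 where there is no reading), "fovy" (degrees; the focal length in pixels is half the picture's height over the tangent of half this angle, whatever the lens; pixels are square), "cx", "cy" (the principal point, pixels), "world_from_camera" (4x4, takes a point from camera to world coordinates). Camera axes: x right, y down, z forward; pixel columns grow to the right and rows downward; lengths in m; the calibration is good to about 2 mm. A picture is of the moment at which its call begins.
- order.sign_off(): hands the job in, once; it reports no verdict.
The state is a dict: "clock": time; "qpos": joint angles; "qd": joint speeds; "effort": joint torques, N m; "position": TCP position; "ee_rot": TCP orientation; "contact_force": force on the tool from outside, world axes, zero at the start; "moment": the same for the moment, N m; "width": finger opening in m.
Only numpy, scipy, OpenCV 4.12 (cv2) and the standard library are available. Lean on these libraries where they do the work, as an engineer would, in place of code of your own. Each camera call takes 0.05 s, during which the arm holds its last target.

## Working session

There is one attempt and no reset: what is moved stays moved. The work goes in short steps, Python scripts to look and compute and a shell command to move; the robot and the scene stay as the last step left them, time stands still between calls to the robot, and variables do not carry over. Pictures are saved under pics/ and viewed, and the job is handed in when it is done.

```bash
ls; mkdir -p pics; cat > h.py <<'E'
import numpy as np, cv2
from rig import telemetry, optics, order
def shot(name,fn=None):
    d=optics.get_image(name)
    np.savez('last_%s.npz'%name,**d)
    if fn: cv2.imwrite('pics/'+fn,d['img'])
    return d
def load(name): return dict(np.load('last_%s.npz'%name))
def K(d):
    f=d['img'].shape[0]/2/np.tan(np.radians(float(d['fovy']))/2); return f,float(d['cx']),float(d['cy'])
def px(d,u,v,z=None,Z=None):
    """world point: from depth, or intersect plane world z=Z"""
    f,cx,cy=K(d); T=d['world_from_camera']
    r=np.array([(u-cx)/f,(v-cy)/f,1.]);
    if Z is None:
        dd=d['depth'][int(round(v)),int(round(u))] if z is None else z
        return T[:3,:3]@(r*dd)+T[:3,3]
    w=T[:3,:3]@r; s=(Z-T[2,3])/w[2]; return T[:3,3]+s*w
def crop(d,u0,v0,u1,v1,s,fn): cv2.imwrite('pics/'+fn,cv2.resize(d['img'][v0:v1,u0:u1],None,fx=s,fy=s,interpolation=cv2.INTER_CUBIC))
E
python3 - <<'E'
from h import *
for n in('scene','top'):
    d=shot(n,n+'0.png'); print(n,d['fovy'],d['cx'],d['cy'],d['world_from_camera'].round(3).tolist())
print(telemetry.get_state())
E
```

```text
pics
scene 51.02997702977033 254.46734872810396 193.8037181663798 [[-0.832, -0.319, 0.454, 0.036], [-0.555, 0.499, -0.666, 0.765], [-0.014, -0.806, -0.592, 0.772], [0.0, 0.0, 0.0, 1.0]]
top 51.59164264741095 257.73119426256903 181.6891214655656 [[0.012, -0.997, 0.074, 0.455], [-1.0, -0.011, 0.005, 0.032], [-0.004, -0.074, -0.997, 1.13], [0.0, 0.0, 0.0, 1.0]]
{'clock': 0.1, 'qpos': array([-1.34900030e+00,  2.76522535e-01,  1.50597551e+00,  2.27337535e-05,
        1.36071087e+00, -1.20983981e-01]), 'qd': array([-0.00095113,  0.00026817, -0.00119943,  0.0004878 , -0.00183681,
       -0.00132708]), 'effort': array([ 9.94779766e-04, -4.17701590e+01, -2.46406084e+01, -2.67261321e-04,
        5.87479080e-03,  1.14173835e-05]), 'position': array([ 0.19317106, -0.54109438,  0.23054383]), 'ee_rot': array([-8.07666264e-04,  9.85348735e-01,  1.70549750e-01, -2.96165866e-05]), 'contact_force': array([-0.08597737,  0.53940719,  0.07880206]), 'moment': array([-0.01245035,  0.04432284,  0.02879131]), 'width': 0.08552366776213483}
```

View pics/scene0.png

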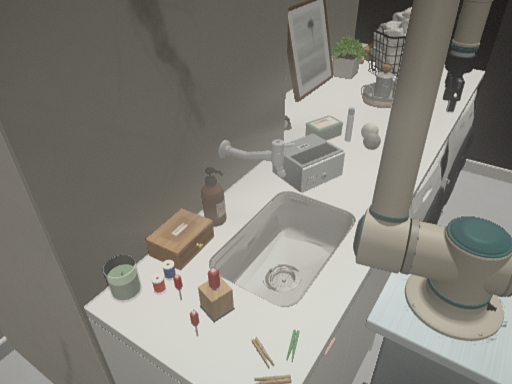

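View pics/top0.png

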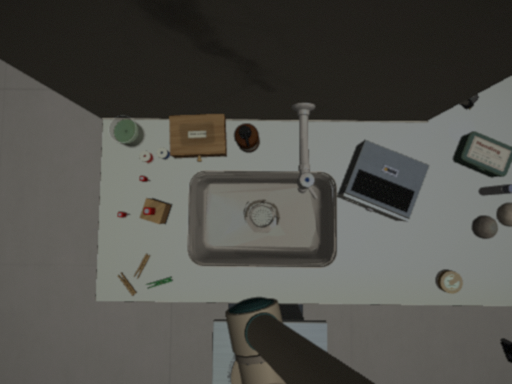

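```bash
python3 - <<'E'
from h import *
d=load('top'); 
crop(d,330,130,440,230,7,'c1.png'); crop(d,100,130,210,230,7,'c2.png')
s=load('scene'); crop(s,140,250,250,340,7,'c3.png'); crop(s,270,125,360,195,8,'c4.png')
E
```

```text
(no output)
```

View pics/c1.png

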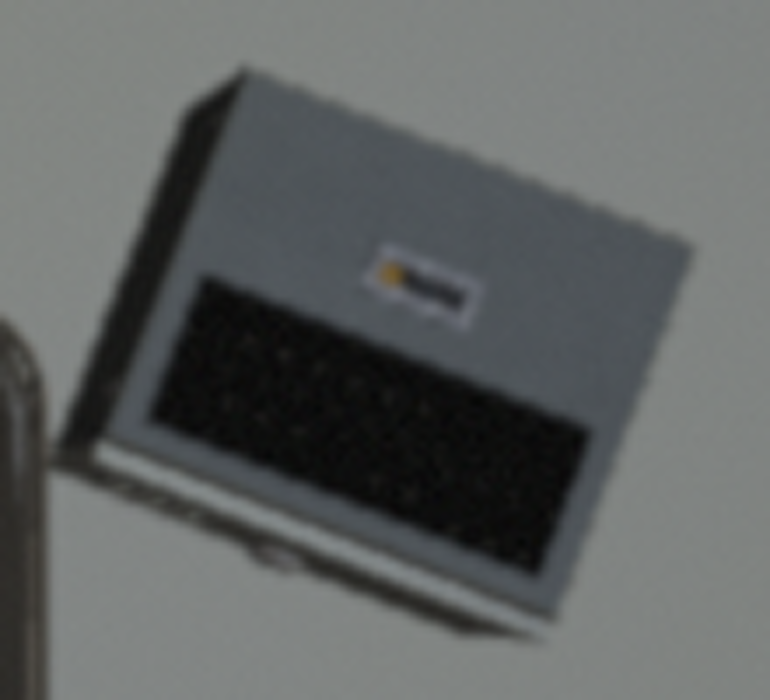

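View pics/c2.png

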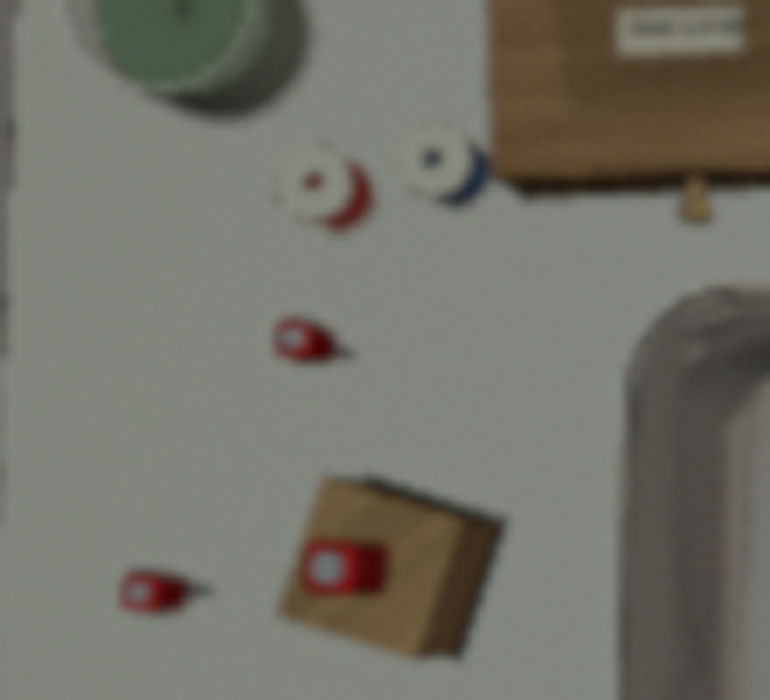

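View pics/c3.png

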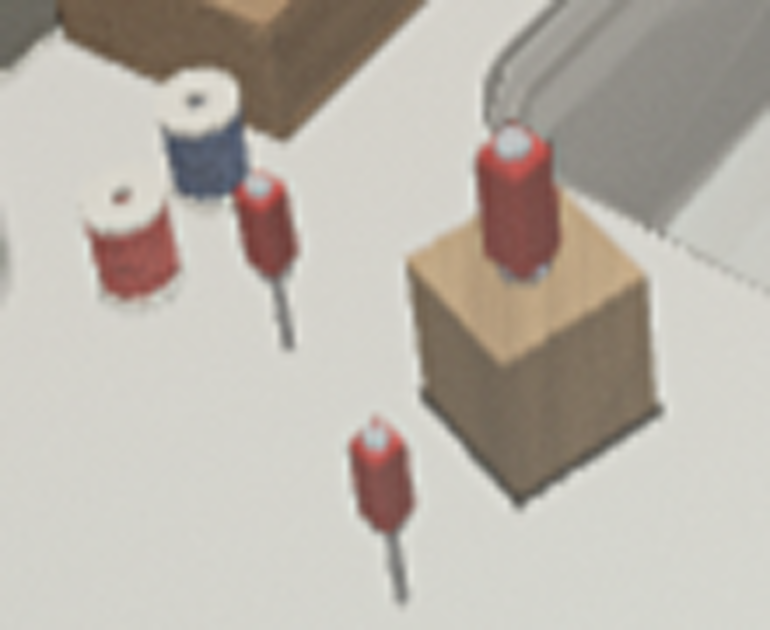

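View pics/c4.png

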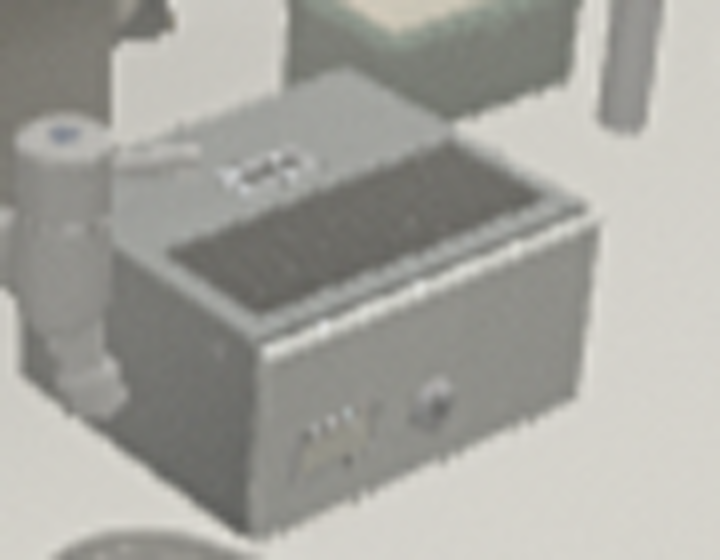

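```bash
python3 - <<'E'
from h import *
d=load('top'); s=load('scene')
c1=lambda u,v:(330+(u+.5)/7-.5,130+(v+.5)/7-.5)
c2=lambda u,v:(100+(u+.5)/7-.5,130+(v+.5)/7-.5)
c3=lambda u,v:(140+(u+.5)/7-.5,250+(v+.5)/7-.5)
c4=lambda u,v:(270+(u+.5)/8-.5,125+(v+.5)/8-.5)
for n,p in dict(BL=(246,68),BR=(694,246),FR=(553,618),FL=(97,442),hole=(422,286)).items():
    print(n,px(d,*c1(*p),Z=.1).round(4), px(d,*c1(*p)).round(4))
P={n:px(d,*c1(*p),Z=.1) for n,p in dict(BL=(246,68),BR=(694,246)).items()}
v=P['BL']-P['BR']; print('edge len',np.linalg.norm(v),'yaw of till y axis',np.degrees(np.arctan2(-v[0],v[1])))
print('scene hole',px(s,*c4(267,170),Z=.1).round(4))
for n,p in dict(pintop=(328,569)).items(): print(n,px(d,*c2(*p),Z=.126).round(4),px(d,*c2(*p)).round(4))
B={}
for n,p in dict(a=(325,478),b=(462,518),c=(418,657),dd=(280,612)).items(): B[n]=px(d,*c2(*p),Z=.07); print(n,B[n].round(4))
print('stand c',sum(B.values())/4)
print('scene pin top',px(s,*c3(513,143),Z=.125), 'scene block', [px(s,*c3(*p),Z=.07).round(4) for p in((407,262),(648,278),(505,362))])
# yaw estimate of handle: top-facing
for n,p in dict(t0=(318,187),t1=(434,160)).items(): print(n,px(d,*c2(*p),Z=.043).round(4))
for n,p in dict(s1=(160,592),s2=(300,340)).items(): print(n,px(d,*c2(*p)).round(4))
E
```

```text
BL [ 0.6455 -0.2426  0.1   ] [ 6.641e-01 -2.693e-01 -4.000e-04]
BR [ 0.5804 -0.4086  0.1   ] [ 5.926e-01 -4.514e-01 -3.000e-04]
FR [ 0.4419 -0.3539  0.1   ] [ 0.4406 -0.3923 -0.0024]
FL [ 0.5048 -0.1863  0.1   ] [ 0.5051 -0.1874  0.095 ]
hole [ 0.5643 -0.3073  0.1   ] [ 0.5679 -0.3185  0.066 ]
edge len 0.1783034101453817 yaw of till y axis -21.42236851772823
scene hole [ 0.5658 -0.3047  0.1   ]
pintop [0.452  0.3162 0.126 ] [0.452  0.3158 0.1273]
a [0.4865 0.3343 0.07  ]
b [0.4719 0.2816 0.07  ]
c [0.419  0.2968 0.07  ]
dd [0.4354 0.3498 0.07  ]
stand c [0.45317206 0.31561201 0.07      ]
scene pin top [0.45410332 0.31753711 0.125     ] scene block [array([0.4862, 0.3384, 0.07  ]), array([0.4174, 0.3015, 0.07  ]), array([0.4349, 0.3524, 0.07  ])]
t0 [0.602  0.3485 0.043 ]
t1 [0.6132 0.303  0.043 ]
s1 [0.4425 0.3933 0.0772]
s2 [0.5381 0.3415 0.0837]
```

```bash
python3 - <<'E'
from h import *
d=load('top'); s=load('scene')
crop(d,138,200,164,222,30,'c5.png'); crop(s,195,262,240,320,10,'c6.png'); crop(d,376,158,404,180,28,'c7.png')
f,cx,cy=K(d);T=d['world_from_camera']
vv,uu=np.mgrid[0:384,0:512]
P=np.stack([(uu-cx)/f*d['depth'],(vv-cy)/f*d['depth'],d['depth']],-1)@T[:3,:3].T+T[:3,3]
m=(P[...,0]>.35)&(P[...,0]<.8)&(d['depth']>0)
for y0 in np.arange(-.3,.4,.05):
    k=m&(P[...,1]>y0)&(P[...,1]<y0+.05)&(P[...,0]<.62); print(round(y0,2), P[k][:,2].max().round(3))
print('hole z mm'); print((P[162:179,380:402,2]*1000).round().astype(int))
E
```

```text
-0.3 0.108
-0.25 0.108
-0.2 0.103
-0.15 0.006
-0.1 0.239
-0.05 0.005
-0.0 0.006
0.05 0.181
0.1 0.067
0.15 0.066
0.2 0.067
0.25 0.074
0.3 0.131
0.35 0.087
hole z mm
[[ 99 103 104 101  98 103  96 100 104 100 100  98 101 100 101  99 100  98
   98 101 100  98]
 [ 98  99  96 101  96 100  98  99  98  99  97  99  99 101  98  98 102  99
   99 100  97  98]
 [100 102 101  98  99  98  99  97 102 101  98 102 101 100  95  99 105  99
   97  95 100 101]
 [ 98 102 103  99  99 101 101 101  98  98 103 102  97 102  97  99  99 101
  100 101 101 101]
 [ 98 101  98 100  97 100  99 102 102 100 100 101 101  99 100 100 102  97
   97  99 100 100]
 [ 97  97 101 102  98  89  96  98 102 101 100 101  97 103  99 100  99 100
  102 101  99  96]
 [101  99 102 101  85  83  82  78  98  99 102 101 101 101  97  98 101 100
  100 100 104  99]
 [103  99  99  97  87  83  88  64  64  75  77  96 100  99 103 101 101  99
  101  97 102 100]
 [ 99 102 102 100  98  84  81  65  66  66  66  69  75  97 101  99 100  99
  100 100 103  98]
 [104  98  99  98 101  99  98  99  66  65  68  69  63  63  68  64 102 100
   96 102  99 100]
 [100 103  99 101  99 100  98 104  97  97  67  61  63  65  67  67 101 103
  102  99  97  98]
 [102 102 102  99 100 103 103  98 103 103 100 102 102  64  67  97 104 100
  100  99  98 100]
 [100  98  98  99  98 101  99 100 101 100 100 101 102 100 101 100  99  99
  100 100 103 100]
 [ 97 101 101 100  98 102 100  98  98 103 101 100 101  98 100  97  99  99
  103  97  97 102]
 [ 98 100 101  99  99  99 104  98 100 102 100  99  99 100 101  98  99  94
   98 102 101 103]
 [101 101 105  99 100  98 101 102 101  99 101  99  99 100  99  99  98  99
   97 100  98 103]
 [100 100 100 100 100 101 101  97 100  98 102 102  97 100  98  98 101 102
  100  99  98 100]]
```

View pics/c5.png

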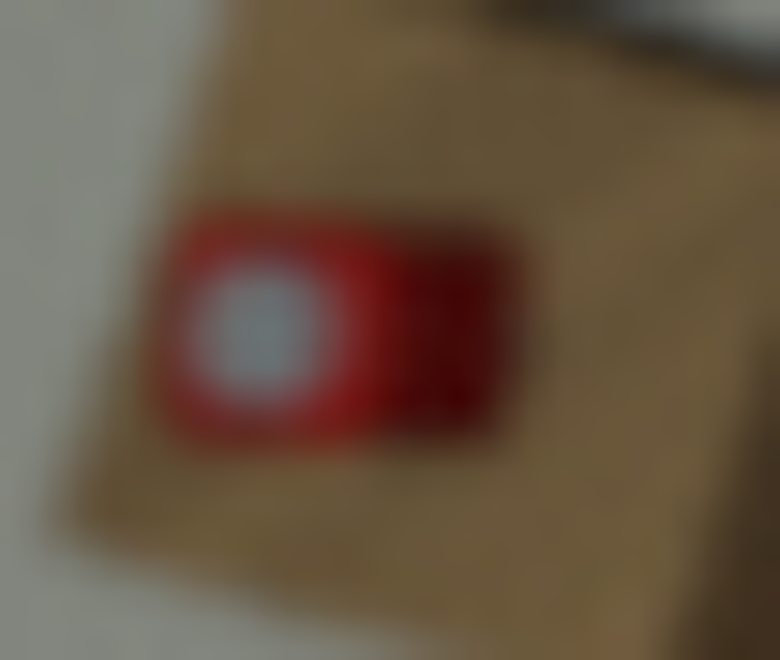

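View pics/c6.png

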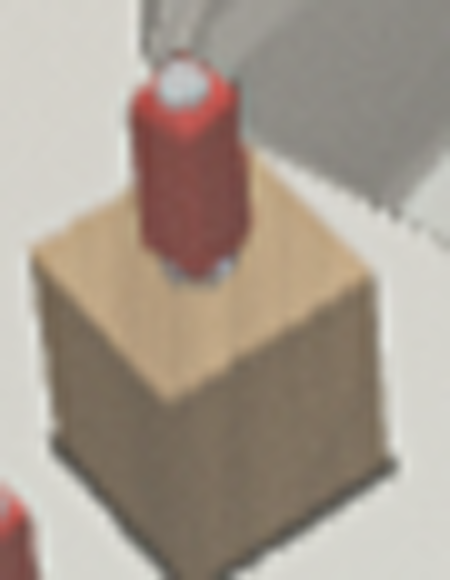

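View pics/c7.png

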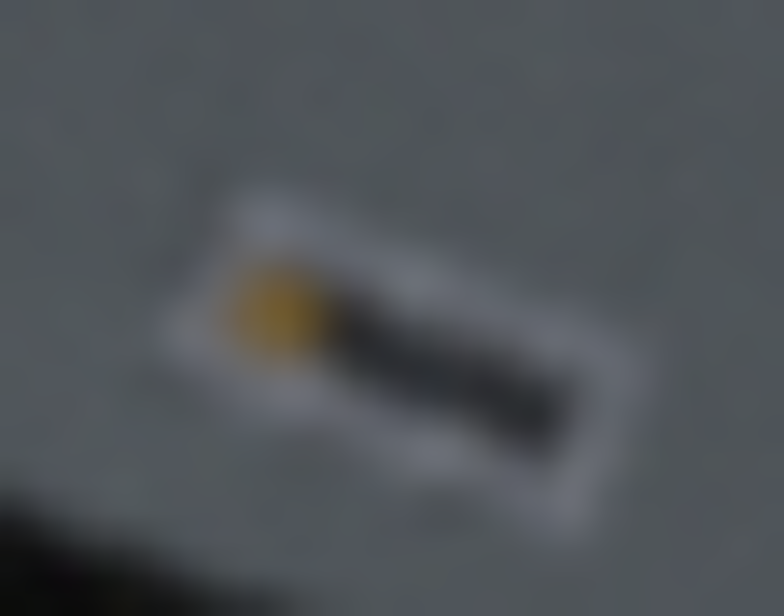

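```bash
python3 - <<'E'
from h import *
d=load('top')
c7=lambda u,v:(376+(u+.5)/28-.5,158+(v+.5)/28-.5)
h=px(d,*c7(408,362),Z=.1); yaw=np.radians(-21.4)
X=np.array([np.cos(yaw),np.sin(yaw)]);Y=np.array([-X[1],X[0]])
print('hole',h)
for p in((160,325),(645,360),(250,190),(572,535)): 
    q=px(d,*c7(*p),Z=.1)-h; print(p,q[:2]@X,q[:2]@Y)
for Z in(.08,.083,.086):
    q=px(d,*c7(279,314),Z=Z); print(q,(q-h)[:2]@X,(q-h)[:2]@Y)
for p in ((225,300),(325,330)):
    q=px(d,*c7(*p),Z=.083); print(p,(q-h)[:2]@X,(q-h)[:2]@Y)
c5=lambda u,v:(138+(u+.5)/30-.5,200+(v+.5)/30-.5)
q=px(d,*c5(262,330),Z=.126); print('pin',q)
for a,b in (((190,215),(390,225)),((160,450),(370,450))):
    A=px(d,*c5(*a),Z=.122);B=px(d,*c5(*b),Z=.122); print(np.degrees(np.arctan2(B[0]-A[0],-(B[1]-A[1]))))
from scipy.spatial.transform import Rotation as R
st=telemetry.get_state(); M=R.from_quat(np.roll(st['ee_rot'],-1)).as_matrix(); print(M.round(3))
E
```

```text
hole [ 0.56424605 -0.30790373  0.1       ]
(160, 325) -0.0054102397548690855 0.022570152742407465
(645, 360) 0.008434195929866606 -0.020328827494817025
(250, 190) 0.00954225640333986 0.01929178261128009
(572, 535) -0.009397844385764319 -0.019794206339333962
[ 0.57080383 -0.30233892  0.08      ] 0.004075189836179056 0.007573934236666388
[ 0.57047282 -0.30138513  0.083     ] 0.0034189857904550805 0.008341187866296096
[ 0.57014181 -0.30043134  0.086     ] 0.002762781744731188 0.009108441495925896
(225, 300) 0.0027497552078541844 0.013538203442719415
(325, 330) 0.003626798664680259 0.003778198146585223
pin [0.45289662 0.3166643  0.126     ]
-2.184984105998001
0.6700567519548777
[[ 0.942  0.336 -0.   ]
 [ 0.336 -0.942  0.002]
 [ 0.    -0.002 -1.   ]]
```

```bash
python3 -m creep '{"slide":[[0.3,1,0.3],[0.3,1,0.3],[0.3,1,0.3],[0.3,1,0.3],[0.3,1,0.3]],"twist":[[0,0,0.1],[0,0,0.1],[0,0,0.1],[0,0,0.1],[0,0,0.1]],"fingers":[0.2,0.2,0.2,0.2,0.2]}' 50
python3 -m creep '{"slide":[[0.3,1,0],[0.3,1,0],[0.3,1,0],[0.3,1,0],[0.3,1,0]],"twist":[[0,0,0.093],[0,0,0.093],[0,0,0.093],[0,0,0.093],[0,0,0.093]],"fingers":[0.2,0.2,0.2,0.2,0.2]}'
python3 -m creep '{"slide":[[0.3,1,0],[0.3,1,0],[0.3,1,0],[0.3,1,0]],"twist":[[0,0,0],[0,0,0],[0,0,0],[0,0,0]],"fingers":[0.2,0.2,0.2,0.2]}'
python3 -m creep '{"slide":[[0.3,1,0],[0.3,1,0],[0.3,1,0],[0.3,1,0]],"twist":[[0,0,0],[0,0,0],[0,0,0],[0,0,0]],"fingers":[0.2,0.2,0.2,0.2]}'
```

```text
clock: 0.6
position: [0.2388, -0.3897, 0.2772]
ee_rot: [0.001, 0.884, 0.468, 0.0]
contact_force: [-0.1, 0.1, 0.2]
width: 0.0512
clock: 1.1
position: [0.2835, -0.2411, 0.276]
ee_rot: [0.0, 0.713, 0.702, -0.0]
contact_force: [-0.7, 0.2, 0.3]
width: 0.0512
clock: 1.5
position: [0.3295, -0.0885, 0.2761]
ee_rot: [-0.001, 0.712, 0.702, 0.001]
contact_force: [0.6, -1.1, -0.4]
width: 0.0514
clock: 1.9
position: [0.3756, 0.0615, 0.276]
ee_rot: [-0.0, 0.712, 0.702, 0.001]
contact_force: [-0.2, -1.1, 0.9]
width: 0.0511
```

```bash
python3 -m creep '{"slide":[[0.26,0.85,0],[0.26,0.85,0],[0.26,0.85,0],[0.26,0.85,0]],"twist":[[0,0,0],[0,0,0],[0,0,0],[0,0,0]],"fingers":[0.2,0.2,0.2,0.2]}'
python3 -m creep '{"slide":[[0.26,0.85,-0.7],[0.26,0.85,-0.7],[0.26,0.85,-0.7],[0.26,0.85,-0.7],[0.26,0.85,-0.7],[0.26,0.85,-0.7]],"twist":[[0,0,0],[0,0,0],[0,0,0],[0,0,0],[0,0,0],[0,0,0]],"fingers":[0.2,0.2,0.2,0.2,0.2,0.2]}'
python3 - <<'E'
from h import *
s=shot('scene'); d=shot('top')
crop(s,160,200,270,330,6,'d1.png'); crop(d,100,160,200,260,6,'d2.png'); print(telemetry.get_state()['position'])
E
```

```text
clock: 2.3
position: [0.4153, 0.1873, 0.2754]
ee_rot: [-0.0, 0.713, 0.701, 0.0]
contact_force: [-0.8, -0.4, -0.3]
width: 0.0515
clock: 2.9
position: [0.4521, 0.3114, 0.1715]
ee_rot: [0.001, 0.713, 0.701, -0.001]
contact_force: [0.2, 0.5, -0.0]
width: 0.0514
[0.45218345 0.3117586  0.17272421]
```

View pics/d1.png

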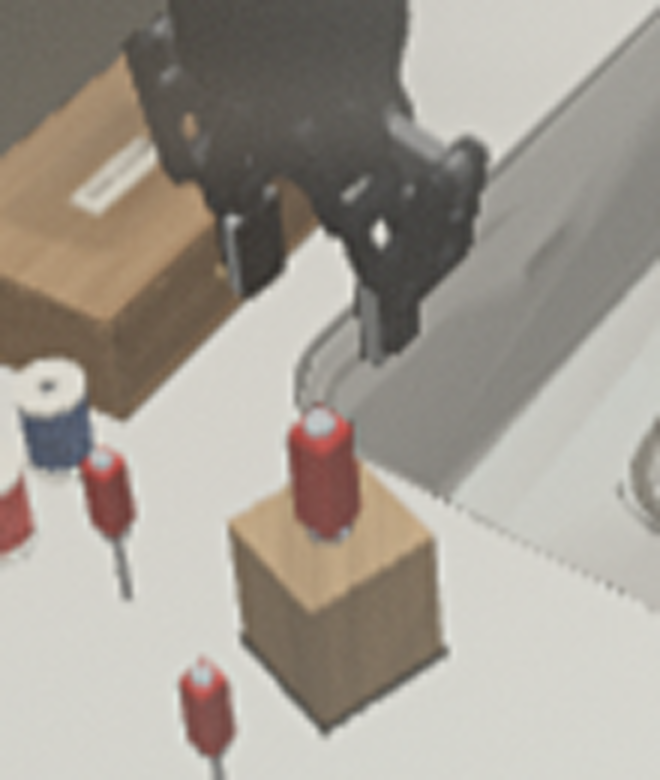

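View pics/d2.png

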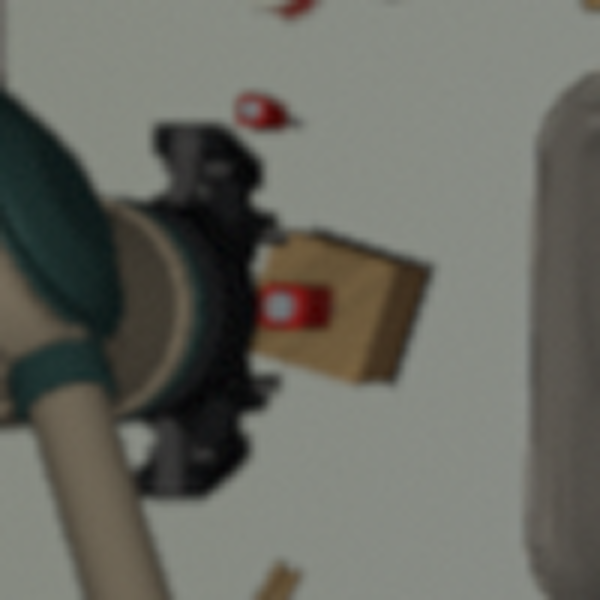

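```bash
python3 -m creep '{"slide":[[0.005,0.033,0],[0.005,0.033,-0.2],[0.005,0.033,-0.4],[0.005,0.033,-0.58],[0.005,0.033,-0.58],[0.005,0.033,-0.58]],"twist":[[0,0,0],[0,0,0],[0,0,0],[0,0,0],[0,0,0],[0,0,0]],"fingers":[0.2,0.2,0.2,0.2,0.2,0.2]}'
python3 - <<'E'
from h import *
s=shot('scene'); crop(s,160,200,270,330,6,'e1.png'); print(telemetry.get_state()['position'])
E
```

```text
clock: 3.6
position: [0.4525, 0.3183, 0.0853]
ee_rot: [0.0, 0.713, 0.702, 0.001]
contact_force: [0.3, -0.1, 0.8]
width: 0.0512
[0.45319165 0.31875294 0.0860725 ]
```

View pics/e1.png

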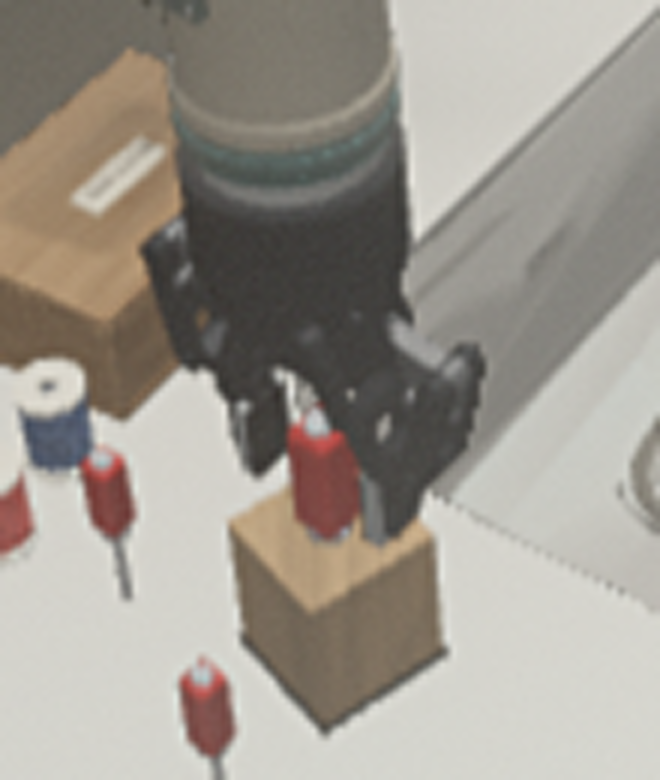

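```bash
python3 -m creep '{"slide":[[0,-0.01,0],[0,-0.01,0],[0,-0.01,0],[0,-0.01,0],[0,-0.01,0],[0,-0.01,0],[0,-0.01,0],[0,-0.01,0],[0,-0.01,0]],"twist":[[0,0,0],[0,0,0],[0,0,0],[0,0,0],[0,0,0],[0,0,0],[0,0,0],[0,0,0],[0,0,0]],"fingers":[0.2,-1,-1,-1,-1,-1,-1,-1,-1]}' 70
python3 - <<'E'
from h import *
s=shot('scene'); crop(s,160,200,270,330,6,'f1.png'); 
for i in range(3): st=telemetry.get_state(); print(st['position'],st['contact_force'],st['moment'])
E
```

```text
clock: 4.55
position: [0.4526, 0.3171, 0.0853]
ee_rot: [0.0, 0.712, 0.702, 0.001]
contact_force: [-0.1, -0.3, 6.2]
width: 0.019
[0.45261255 0.31714305 0.08524015] [-0.18940686 -0.78163254  5.80207567] [-0.13679882  0.09521283  0.01642117]
[0.45261255 0.31714305 0.08524015] [-0.18940686 -0.78163254  5.80207567] [-0.13679882  0.09521283  0.01642117]
[0.45261255 0.31714305 0.08524015] [-0.18940686 -0.78163254  5.80207567] [-0.13679882  0.09521283  0.01642117]
```

View pics/f1.png

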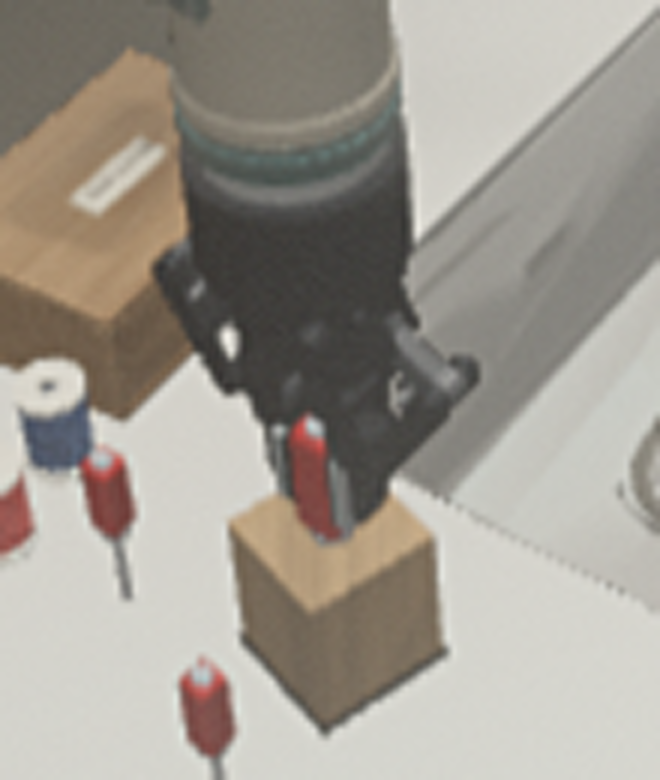

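```bash
python3 -m creep '{"slide":[[0,0,0.13],[0,0,0.27],[0,0,0.4],[0,0,0.6],[0,0,0.8],[0,0,0.95],[0,0,0.95],[0,0,0.95]],"twist":[[0,0,0],[0,0,0],[0,0,0],[0,0,0],[0,0,0],[0,0,0],[0,0,0],[0,0,0]],"fingers":[-1,-1,-1,-1,-1,-1,-1,-1]}'
python3 - <<'E'
from h import *
s=shot('scene'); crop(s,150,150,260,280,6,'g1.png'); 
st=telemetry.get_state(); print(st['position'],st['contact_force'],st['moment'],st['qpos'])
E
```

```text
clock: 5.4
position: [0.4516, 0.3167, 0.2262]
ee_rot: [-0.0, 0.712, 0.702, -0.0]
contact_force: [0.0, -0.0, -1.2]
width: 0.0193
[0.45111666 0.31642061 0.22532997] [ 0.6517852   0.49175155 -2.08662961] [-0.01044093  0.03974915 -0.04292261] [ 4.85436101e-01  2.44767904e-01  1.56384240e+00 -6.58763994e-05
  1.33565830e+00  5.00706754e-01]
```

View pics/g1.png

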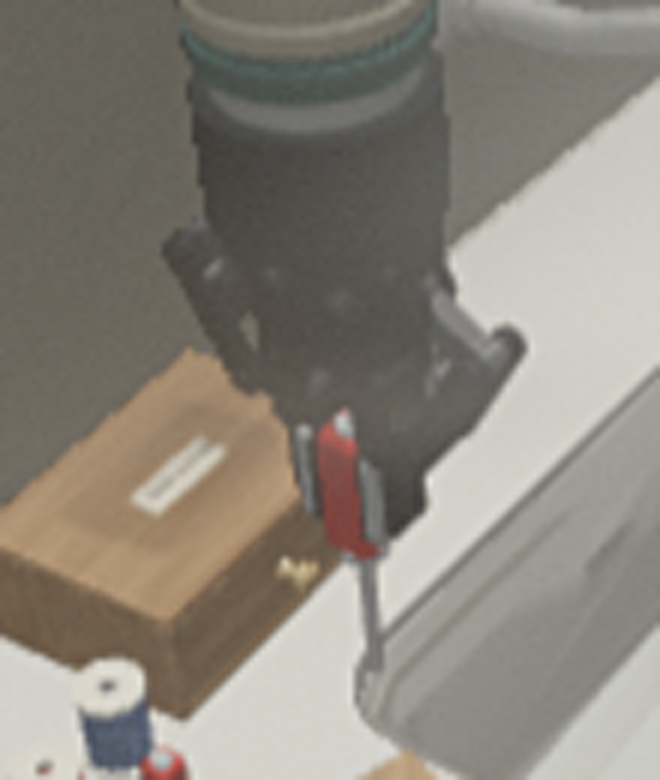

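```bash
cat >> h.py <<'E'
def proj(d,p):
    f,cx,cy=K(d); T=d['world_from_camera']; q=T[:3,:3].T@(np.asarray(p)-T[:3,3]); return np.array([cx+f*q[0]/q[2],cy+f*q[1]/q[2]])
E
python3 - <<'E'
from h import *
s=load('scene')
for z in (.152,.21,.215,.266): print(z,((proj(s,[.4511,.3164,z])-[150,150]+.5)*6-.5).round(1))
E
```

```text
0.152 [382.5 671. ]
0.21 [369.8 550.3]
0.215 [368.6 539.4]
0.266 [356.3 423.7]
```

```bash
python3 - <<'E'
from h import *
imgs=[]
d=shot('top','t3.png'); print(px(d,390,170))
I=cv2.resize(d['img'][158:180,376:404],None,fx=28,fy=28,interpolation=cv2.INTER_CUBIC).astype(float)
g=I[...,0] # blue: low for dark and orange
for th in (60,68,75):
    m=(g<th).astype(np.uint8); m[430:, :250]=0
    cs,_=cv2.findContours(m,0,2); c=[c for c in cs if cv2.pointPolygonTest(c,(400,362),False)>=0]
    if not c: print(th,'none'); continue
    r=cv2.minAreaRect(c[0]); print(th,r)
    f=lambda p:(376+(p[0]+.5)/28-.5,158+(p[1]+.5)/28-.5)
    h=px(d,*f(r[0]),Z=.1); b=[px(d,*f(p),Z=.1) for p in cv2.boxPoints(r)]
    print(h, np.linalg.norm(b[0]-b[1]),np.linalg.norm(b[1]-b[2]))
cv2.imwrite('pics/hole.png',cv2.resize(d['img'][158:180,376:404],None,fx=28,fy=28,interpolation=cv2.INTER_NEAREST))
E
```

```text
[ 0.56922343 -0.31939135  0.06445483]
60 ((407.67095947265625, 358.31927490234375), (304.085205078125, 51.279624938964844), 22.736003875732422)
[ 0.56458961 -0.3078776   0.1       ] 0.004830033589824832 0.028020700255369617
68 ((406.5257568359375, 358.377197265625), (319.39801025390625, 65.53749084472656), 22.239107131958008)
[ 0.56458299 -0.3077712   0.1       ] 0.006172445466953998 0.029436257062112583
75 ((405.2213134765625, 358.28363037109375), (332.5506591796875, 75.43152618408203), 22.056434631347656)
[ 0.56459037 -0.30765021  0.1       ] 0.007104063139889458 0.030650823083044388
```

View pics/hole.png

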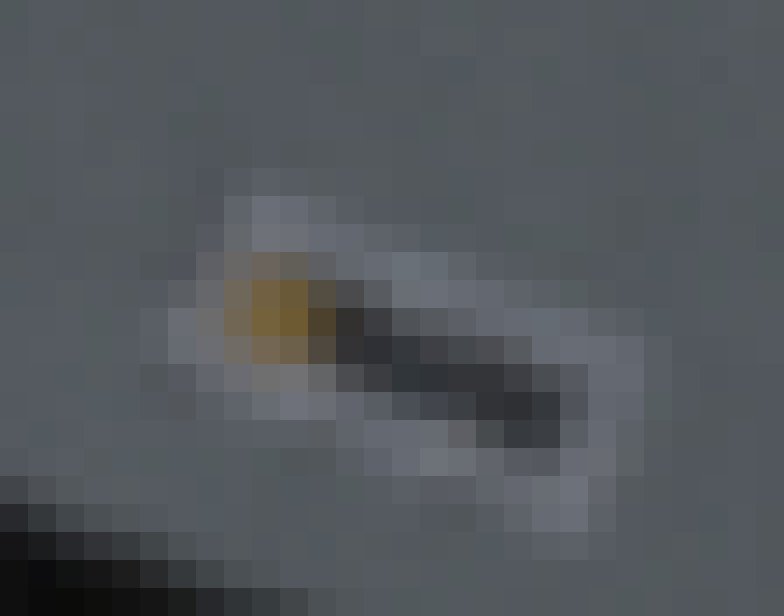

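```bash
python3 - <<'E'
from h import *
d=load('top')
f,cx,cy=K(d);T=d['world_from_camera']
vv,uu=np.mgrid[0:384,0:512]
P=np.stack([(uu-cx)/f*d['depth'],(vv-cy)/f*d['depth'],d['depth']],-1)@T[:3,:3].T+T[:3,3]
k=(P[...,2]>.05)&(P[...,1]<.02)&(P[...,1]>-.17)&(P[...,0]>.4)&(P[...,0]<.8)
Q=P[k]
for x0 in np.arange(.4,.8,.04):
    q=Q[(Q[:,0]>=x0)&(Q[:,0]<x0+.04)]
    if len(q): print(round(x0,2),q[:,1].min().round(3),q[:,1].max().round(3),q[:,2].max().round(3),len(q))
E
```

```text
0.48 -0.097 -0.059 0.239 158
0.52 -0.089 -0.056 0.24 219
0.56 -0.086 -0.06 0.2 160
0.6 -0.085 -0.063 0.184 145
0.64 -0.084 -0.064 0.173 144
0.68 -0.17 0.02 0.653 8235
0.72 -0.17 0.02 0.651 4596
```

```bash
python3 -m creep '{"slide":[[-0.54,-1,0],[-0.54,-1,0],[-0.54,-1,0],[-0.54,-1,0],[-0.54,-1,0]],"twist":[[0,0,0],[0,0,0],[0,0,0],[0,0,0],[0,0,0]],"fingers":[-1,-1,-1,-1,-1]}'
python3 -m creep '{"slide":[[0,-1,0],[0,-1,0],[0,-1,0],[0,-1,0],[0,-1,0]],"twist":[[0,0,0],[0,0,0],[0,0,0],[0,0,0],[0,0,0]],"fingers":[-1,-1,-1,-1,-1]}'
python3 -m creep '{"slide":[[0,-1,0],[0,-1,0],[0,-1,0],[0,-1,0],[0,-1,0]],"twist":[[0,0,0],[0,0,0],[0,0,0],[0,0,0],[0,0,0]],"fingers":[-1,-1,-1,-1,-1]}'
python3 -m creep '{"slide":[[0.1,-0.55,0],[0.66,-0.55,0],[0.66,-0.55,0],[0.66,-0.55,0],[0.66,-0.55,0]],"twist":[[0,0,0],[0,0,0],[0,0,0],[0,0,0],[0,0,0]],"fingers":[-1,-1,-1,-1,-1]}'
```

```text
clock: 6.0
position: [0.3681, 0.1646, 0.2254]
ee_rot: [-0.001, 0.713, 0.701, -0.002]
contact_force: [-0.2, 0.7, -0.7]
width: 0.0191
clock: 6.5
position: [0.3715, 0.0163, 0.2261]
ee_rot: [-0.001, 0.714, 0.7, 0.0]
contact_force: [-0.3, 0.2, -0.4]
width: 0.0193
clock: 7.0
position: [0.3716, -0.1323, 0.2261]
ee_rot: [-0.001, 0.713, 0.701, 0.0]
contact_force: [-0.3, 1.1, -0.7]
width: 0.0196
clock: 7.5
position: [0.471, -0.2127, 0.2256]
ee_rot: [-0.002, 0.711, 0.703, 0.0]
contact_force: [-0.5, 1.5, -0.3]
width: 0.019
```

```bash
python3 -m creep '{"slide":[[0.64,-0.584,0],[0.64,-0.584,0],[0.64,-0.584,0],[0.64,-0.584,-0.27],[0.64,-0.584,-0.27],[0.64,-0.584,-0.27],[0.64,-0.584,-0.27]],"twist":[[0,0,0],[0,0,0],[0,0,0],[0,0,0],[0,0,0],[0,0,0],[0,0,0]],"fingers":[-1,-1,-1,-1,-1,-1,-1]}'
python3 - <<'E'
from h import *
s=shot('scene'); d=shot('top'); crop(s,265,90,365,200,7,'i1.png');crop(d,330,130,440,230,7,'i2.png') 
st=telemetry.get_state(); print(st['position'],st['contact_force'],st['moment'],st['qpos'])
E
```

```text
clock: 8.2
position: [0.5663, -0.302, 0.1883]
ee_rot: [0.001, 0.712, 0.702, 0.0]
contact_force: [-0.3, -1.0, -1.4]
width: 0.0192
[ 0.56652255 -0.30278766  0.1886731 ] [-0.69196867 -0.30901839 -0.8125747 ] [ 0.02743807 -0.02293266 -0.01604202] [-5.99138088e-01  3.99159345e-01  1.42449580e+00  8.75362005e-05
  1.31445344e+00 -5.84704702e-01]
```

View pics/i1.png

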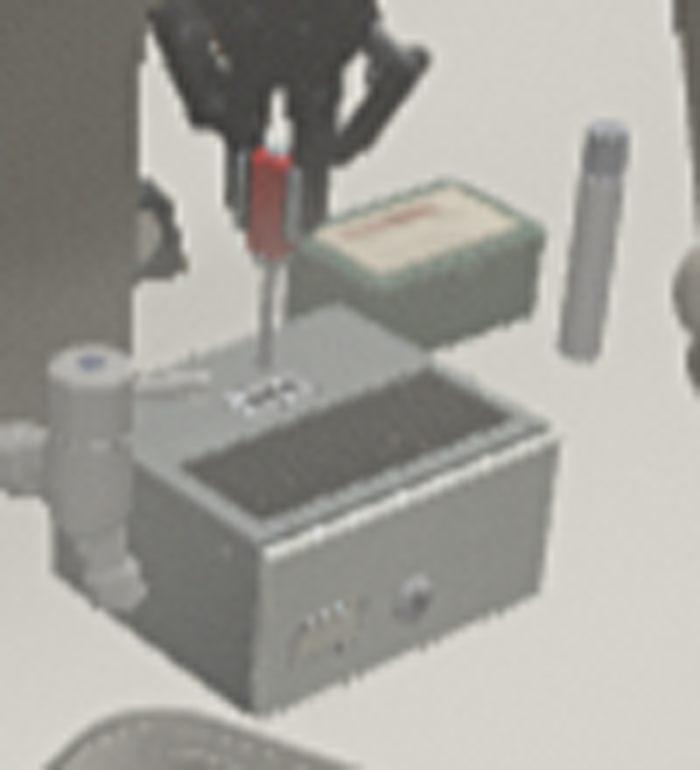

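View pics/i2.png

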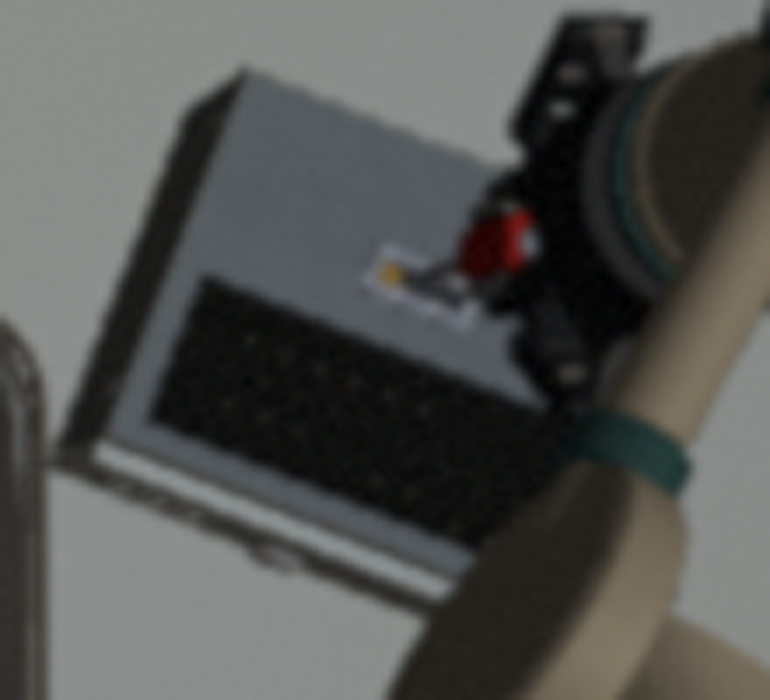

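```bash
python3 - <<'E'
from h import *
s=load('scene'); d=load('top'); crop(s,290,125,318,152,28,'j1.png');crop(d,378,158,406,180,28,'j2.png') 
for nm,c,o in(('scene',s,(290,125)),('top',d,(378,158))):
    for p in ((.5665,-.3025,.115),(.5665,-.3025,.173)): print(nm,((proj(c,p)-o+.5)*28-.5).round())
    print('hole',((proj(c,(.5646,-.3077,.1))-o+.5)*28-.5).round())
E
```

```text
scene [369. 492.]
scene [398.  51.]
hole [397. 588.]
top [346. 320.]
top [567. 249.]
hole [350. 358.]
```

View pics/j1.png

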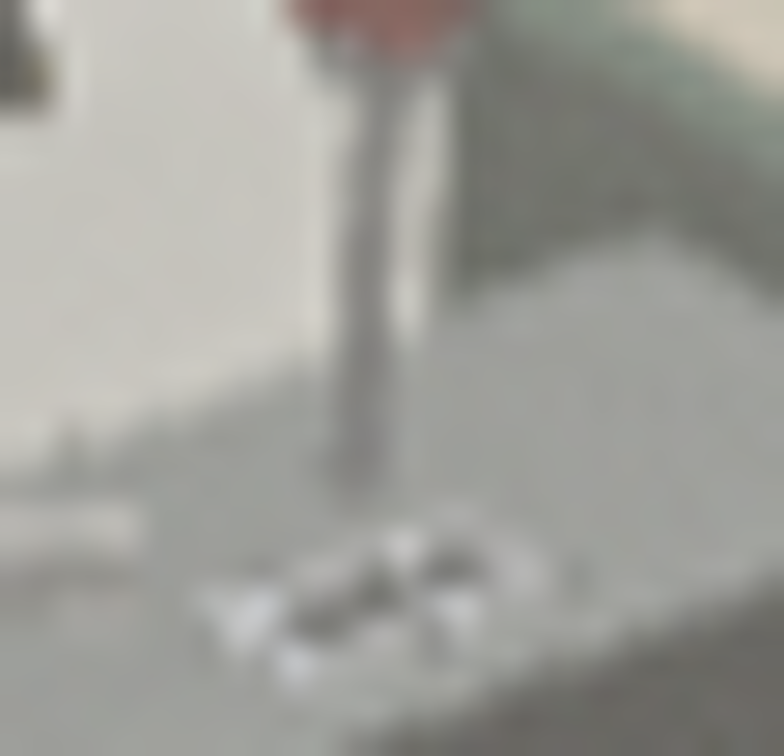

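View pics/j2.png

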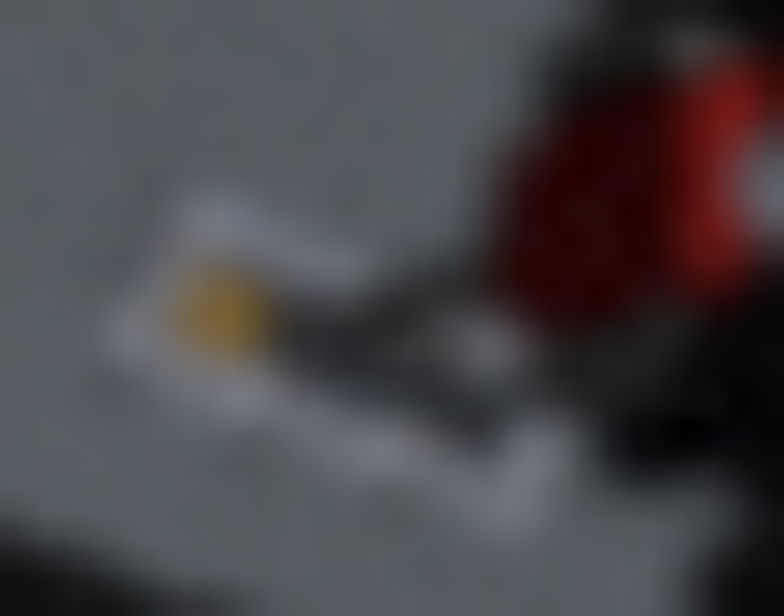

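```bash
python3 -m creep '{"slide":[[0.007,0.017,0],[0.007,0.017,0],[0.007,0.017,-0.03],[0.007,0.017,-0.06],[0.007,0.017,-0.08]],"twist":[[0,0,0],[0,0,0],[0,0,0],[0,0,0],[0,0,0]],"fingers":[-1,-1,-1,-1,-1]}'
python3 - <<'E'
from h import *
s=shot('scene'); d=shot('top'); crop(s,290,125,318,152,28,'k1.png');crop(d,378,158,406,180,28,'k2.png') 
st=telemetry.get_state(); print(st['position'],st['contact_force'])
E
```

```text
clock: 8.8
position: [0.5667, -0.3005, 0.1735]
ee_rot: [-0.001, 0.713, 0.702, -0.0]
contact_force: [0.2, 0.4, -0.7]
width: 0.0192
[ 0.56661307 -0.30045628  0.17330612] [ 0.8323672  -0.49153776 -1.69351345]
```

View pics/k1.png

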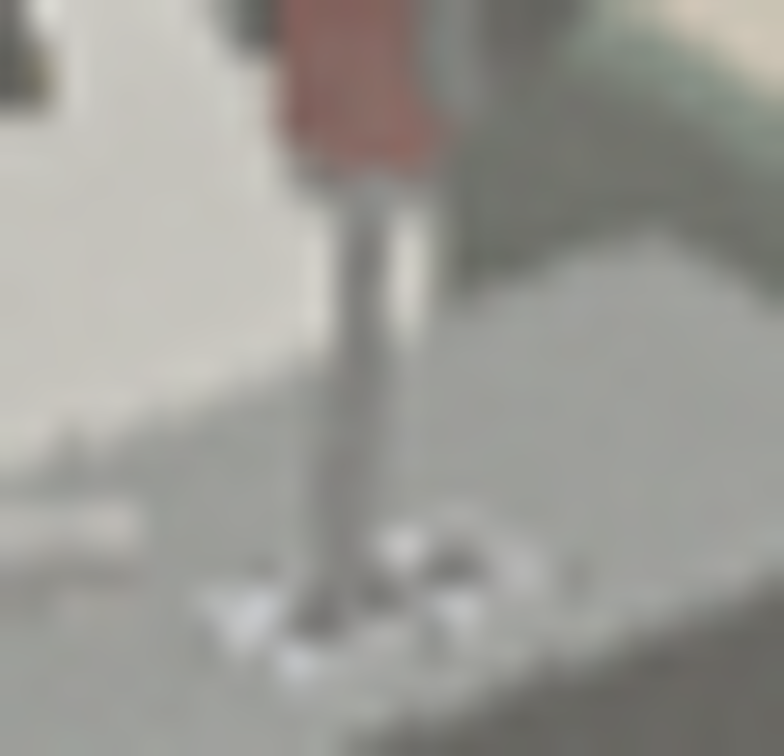

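View pics/k2.png

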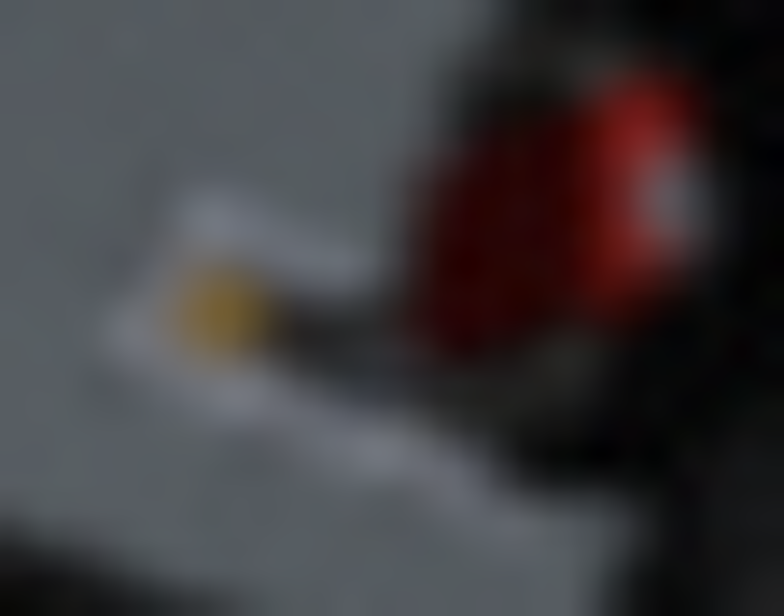

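```bash
python3 -m creep '{"slide":[[0,0,-0.01],[0,0,-0.02],[0,0,-0.03],[0,0,-0.03]],"twist":[[0,0,0],[0,0,0],[0,0,0],[0,0,0]],"fingers":[-1,-1,-1,-1]}'; python3 -m creep '{"slide":[[0,0,-0.01],[0,0,-0.02],[0,0,-0.02]],"twist":[[0,0,0],[0,0,0],[0,0,0]],"fingers":[-1,-1,-1]}'
```

```text
clock: 9.3
position: [0.567, -0.3006, 0.1696]
ee_rot: [-0.0, 0.713, 0.702, -0.0]
contact_force: [-1.2, 0.4, -0.7]
width: 0.0192
clock: 9.6
position: [0.5669, -0.3006, 0.1665]
ee_rot: [-0.0, 0.713, 0.702, -0.0]
contact_force: [-0.3, 0.3, -1.5]
width: 0.0195
```

```bash
python3 -m creep '{"slide":[[0,0,-0.01],[0,0,-0.02],[0,0,-0.03],[0,0,-0.03]],"twist":[[0,0,0],[0,0,0],[0,0,0],[0,0,0]],"fingers":[-1,-1,-1,-1]}'; python3 -m creep '{"slide":[[0,0,-0.01],[0,0,-0.02],[0,0,-0.02]],"twist":[[0,0,0],[0,0,0],[0,0,0]],"fingers":[-1,-1,-1]}';  python3 -m creep '{"slide":[[0,0,-0.01],[0,0,-0.02],[0,0,-0.02]],"twist":[[0,0,0],[0,0,0],[0,0,0]],"fingers":[-1,-1,-1]}'
```

```text
clock: 10.0
position: [0.5669, -0.3006, 0.162]
ee_rot: [-0.0, 0.713, 0.702, -0.0]
contact_force: [0.4, 0.0, 0.3]
width: 0.0191
clock: 10.3
position: [0.5669, -0.3006, 0.159]
ee_rot: [-0.0, 0.713, 0.702, -0.0]
contact_force: [-0.2, 0.6, -1.7]
width: 0.0192
clock: 10.6
position: [0.5673, -0.3008, 0.1572]
ee_rot: [0.001, 0.713, 0.702, 0.0]
contact_force: [-0.8, 1.2, 4.0]
width: 0.0188
```

```bash
python3 -m creep '{"slide":[[0,0,-0.007],[0,0,-0.013],[0,0,-0.02],[0,0,-0.02]],"twist":[[0,0,0],[0,0,0],[0,0,0],[0,0,0]],"fingers":[-1,-1,-1,-1]}'
```

```text
clock: 11.0
position: [0.5674, -0.3009, 0.1548]
ee_rot: [0.001, 0.713, 0.702, 0.0]
contact_force: [-1.2, 1.2, 7.6]
width: 0.019
```

```bash
python3 -m creep '{"slide":[[0,0,-0.007],[0,0,-0.013],[0,0,-0.013]],"twist":[[0,0,0],[0,0,0],[0,0,0]],"fingers":[-1,-1,-1]}'
```

```text
clock: 11.3
position: [0.5675, -0.3009, 0.1531]
ee_rot: [0.001, 0.712, 0.702, 0.0]
contact_force: [-1.7, 1.1, 7.7]
width: 0.0192
```

Force is rising as expected; continuing gently.

```bash
python3 -m creep '{"slide":[[0,0,-0.007],[0,0,-0.013],[0,0,-0.013]],"twist":[[0,0,0],[0,0,0],[0,0,0]],"fingers":[-1,-1,-1]}'
```

```text
clock: 11.6
position: [0.5675, -0.3009, 0.1514]
ee_rot: [0.001, 0.712, 0.702, 0.0]
contact_force: [-1.9, 1.6, 9.9]
width: 0.0191
```

```bash
python3 -m creep '{"slide":[[0,0,-0.005],[0,0,-0.01],[0,0,-0.01]],"twist":[[0,0,0],[0,0,0],[0,0,0]],"fingers":[-1,-1,-1]}'; python3 - <<'E'
from h import *
d=shot('scene'); crop(d,265,90,365,200,7,'l1.png')
E
```

```text
clock: 11.9
position: [0.5676, -0.3009, 0.1501]
ee_rot: [0.001, 0.712, 0.702, 0.0]
contact_force: [-1.1, 1.0, 9.8]
width: 0.0193
```

View pics/l1.png

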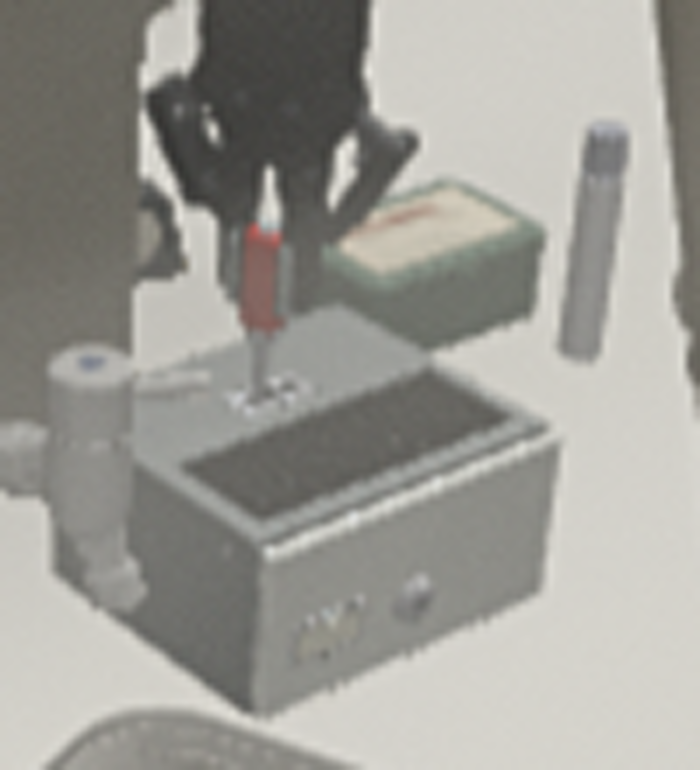

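```bash
python3 -m creep '{"slide":[[0,0,-0.005],[0,0,-0.007],[0,0,-0.007]],"twist":[[0,0,0],[0,0,0],[0,0,0]],"fingers":[-1,-1,-1]}'; python3 - <<'E'
from h import *
d=shot('scene'); crop(d,265,90,365,200,7,'l2.png'); print(telemetry.get_state()['contact_force'])
E
```

```text
clock: 12.25
position: [0.5676, -0.301, 0.1484]
ee_rot: [0.001, 0.713, 0.702, 0.0]
contact_force: [-1.2, 0.5, 7.3]
width: 0.0191
[-1.03434678  0.60590469  6.7719166 ]
```

View pics/l2.png

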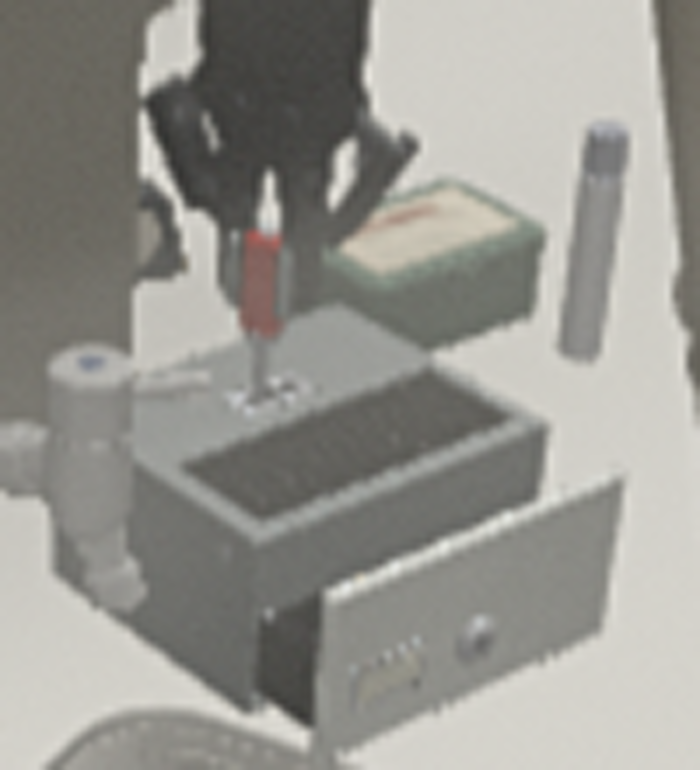

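```bash
python3 -m creep '{"slide":[[0,0,0.05],[0,0,0.15],[0,0,0.3],[0,0,0.52],[0,0,0.52],[-0.3,0.28,0.52],[-0.64,0.584,0.52],[-0.64,0.584,0.52],[-0.64,0.584,0.52]],"twist":[[0,0,0],[0,0,0],[0,0,0],[0,0,0],[0,0,0],[0,0,0],[0,0,0],[0,0,0],[0,0,0]],"fingers":[-1,-1,-1,-1,-1,-1,-1,-1,-1]}'
python3 -m creep '{"slide":[[-0.66,0.55,0],[-0.66,0.55,0],[-0.66,0.55,0],[-0.66,0.55,0]],"twist":[[0,0,0],[0,0,0],[0,0,0],[0,0,0]],"fingers":[-1,-1,-1,-1]}'
python3 -m creep '{"slide":[[0,1,0],[0,1,0],[0,1,0],[0,1,0]],"twist":[[0,0,0],[0,0,0],[0,0,0],[0,0,0]],"fingers":[-1,-1,-1,-1]}'
python3 -m creep '{"slide":[[0,1,0],[0,1,0],[0,1,0],[0,1,0]],"twist":[[0,0,0],[0,0,0],[0,0,0],[0,0,0]],"fingers":[-1,-1,-1,-1]}'
```

```text
clock: 13.2
position: [0.4669, -0.2095, 0.224]
ee_rot: [-0.003, 0.712, 0.702, -0.0]
contact_force: [1.9, -1.0, -0.9]
width: 0.0194
clock: 13.6
position: [0.3688, -0.1281, 0.2242]
ee_rot: [-0.002, 0.712, 0.702, -0.0]
contact_force: [0.6, -1.3, -0.7]
width: 0.019
clock: 14.0
position: [0.3726, 0.0248, 0.2247]
ee_rot: [-0.001, 0.709, 0.705, 0.001]
contact_force: [0.1, -1.1, -1.0]
width: 0.0189
clock: 14.4
position: [0.3734, 0.1748, 0.2247]
ee_rot: [-0.001, 0.71, 0.704, 0.002]
contact_force: [-0.3, -0.5, -1.8]
width: 0.0195
```

```bash
python3 -m creep '{"slide":[[0.528,0.949,0],[0.528,0.949,0],[0.528,0.949,0],[0.528,0.949,0],[0.528,0.949,-0.2],[0.528,0.949,-0.4],[0.528,0.949,-0.4],[0.528,0.949,-0.4]],"twist":[[0,0,0],[0,0,0],[0,0,0],[0,0,0],[0,0,0],[0,0,0],[0,0,0],[0,0,0]],"fingers":[-1,-1,-1,-1,-1,-1,-1,-1]}'
python3 - <<'E'
from h import *
s=shot('scene'); d=shot('top'); crop(s,185,220,235,300,10,'m1.png');crop(d,120,180,180,240,12,'m2.png') 
st=telemetry.get_state(); p=st['position'];print(p,st['contact_force'])
for z in (-.073,-.015,-.01,.041): print(((proj(s,p+[0,0,z])-[185,220]+.5)*10-.5).round(),((proj(d,p+[0,0,z])-[120,180]+.5)*12-.5).round())
E
```

```text
clock: 15.2
position: [0.4521, 0.3108, 0.1646]
ee_rot: [0.0, 0.713, 0.701, -0.001]
contact_force: [0.2, -0.1, -0.2]
width: 0.0192
[0.45288579 0.31161328 0.1663642 ] [ 0.52940749 -0.34249695 -0.23454744]
[315. 589.] [386. 372.]
[296. 404.] [310. 372.]
[294. 387.] [303. 372.]
[275. 210.] [227. 372.]
```

View pics/m1.png

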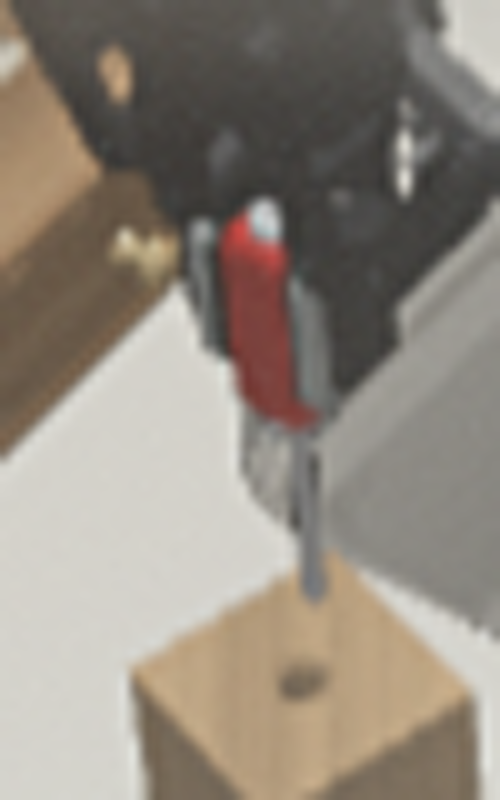

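View pics/m2.png

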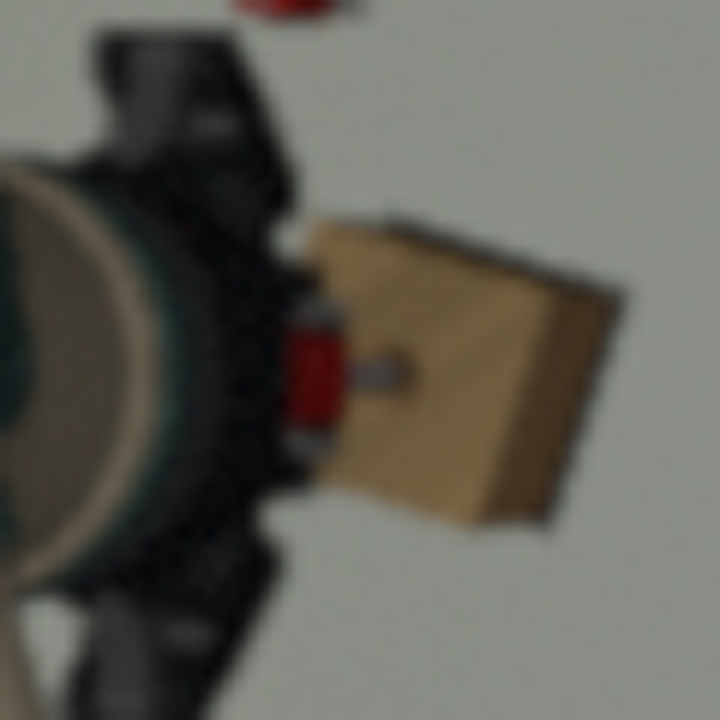

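```bash
python3 - <<'E'
from h import *
s=load('scene'); d=load('top')
print('hole scene',px(s,185+303.5/10-.5,220+680.5/10-.5,Z=.07),'tip scene',px(s,185+315.5/10-.5,220+589/10-.5,Z=.093))
print('hole top',px(d,120+404/12-.5,180+365/12-.5,Z=.07),'tip top',px(d,120+390/12-.5,180+376/12-.5,Z=.095))
E
```

```text
hole scene [0.45286127 0.31860408 0.07      ] tip scene [0.45316211 0.31123668 0.093     ]
hole top [0.45459337 0.31416125 0.07      ] tip top [0.45218735 0.31046276 0.095     ]
```

```bash
python3 -m creep '{"slide":[[0,0.04,0],[0,0.04,-0.05],[0,0.04,-0.1],[0,0.04,-0.1]],"twist":[[0,0,0],[0,0,0],[0,0,0],[0,0,0]],"fingers":[-1,-1,-1,-1]}'
python3 - <<'E'
from h import *
s=shot('scene'); d=shot('top'); crop(s,195,255,235,300,16,'n1.png');crop(d,140,195,175,225,20,'n2.png') 
st=telemetry.get_state(); p=st['position'];print(p,st['contact_force'])
E
```

```text
clock: 15.7
position: [0.4502, 0.3173, 0.1486]
ee_rot: [-0.0, 0.712, 0.702, -0.001]
contact_force: [0.1, -0.6, -1.2]
width: 0.0193
[0.45089676 0.31763349 0.1494443 ] [-0.39307208  0.25025219 -1.09775181]
```

View pics/n1.png

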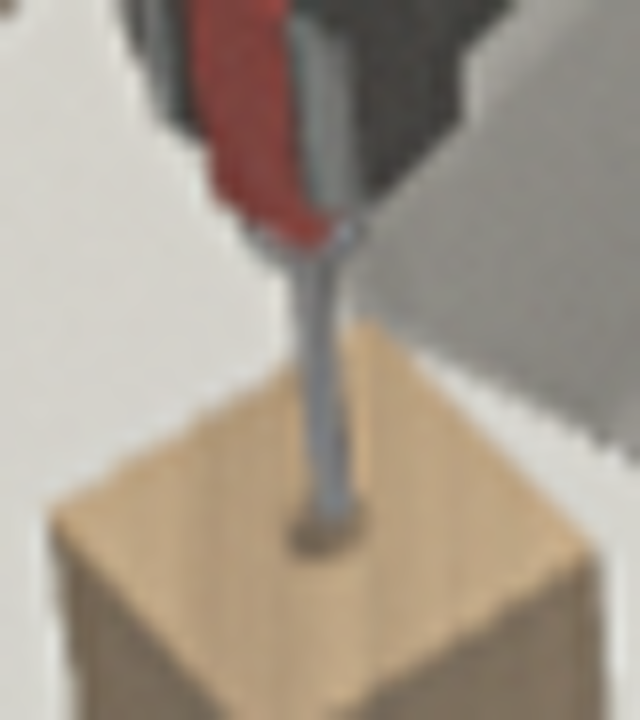

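View pics/n2.png

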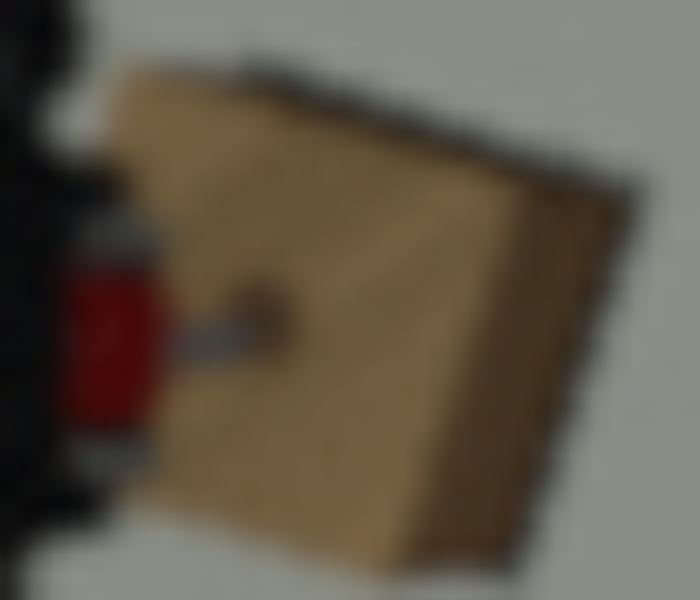

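```bash
python3 -m creep '{"slide":[[0.015,0,0],[0.015,0,0],[0.015,0,-0.02],[0.015,0,-0.04],[0.015,0,-0.04]],"twist":[[0,0,0],[0,0,0],[0,0,0],[0,0,0],[0,0,0]],"fingers":[-1,-1,-1,-1,-1]}'
python3 - <<'E'
from h import *
s=shot('scene'); d=shot('top'); crop(s,195,255,235,300,16,'o1.png');crop(d,140,195,175,225,20,'o2.png') 
st=telemetry.get_state(); p=st['position'];print(p,st['contact_force'])
E
```

```text
clock: 16.3
position: [0.4531, 0.3175, 0.1433]
ee_rot: [-0.0, 0.713, 0.702, -0.001]
contact_force: [-0.5, 0.2, -0.8]
width: 0.019
[0.4533757  0.31768586 0.14367247] [-0.85681652  0.43911968 -1.36273108]
```

View pics/o1.png

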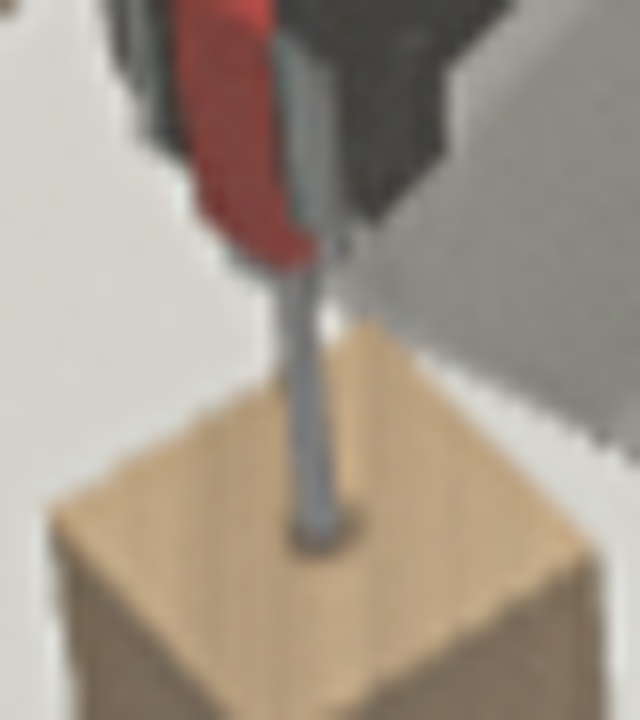

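View pics/o2.png

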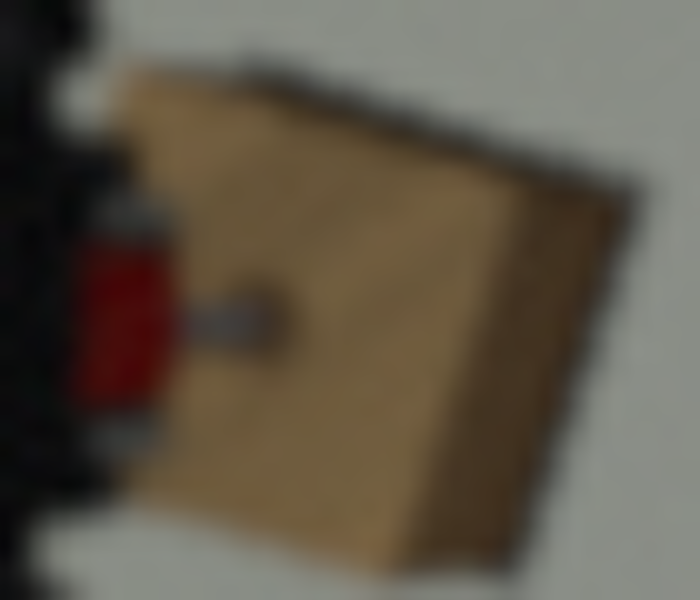

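```bash
python3 -m creep '{"slide":[[-0.003,-0.001,-0.015],[-0.003,-0.001,-0.03],[-0.003,-0.001,-0.05],[-0.003,-0.001,-0.07],[-0.003,-0.001,-0.07]],"twist":[[0,0,0],[0,0,0],[0,0,0],[0,0,0],[0,0,0]],"fingers":[-1,-1,-1,-1,-1]}'
```

```text
clock: 16.9
position: [0.4527, 0.3174, 0.1328]
ee_rot: [-0.0, 0.713, 0.702, -0.001]
contact_force: [0.6, 0.4, -1.9]
width: 0.0191
```

```bash
python3 -m creep '{"slide":[[0,0,-0.05],[0,0,-0.1],[0,0,-0.15],[0,0,-0.15]],"twist":[[0,0,0],[0,0,0],[0,0,0],[0,0,0]],"fingers":[-1,-1,-1,-1]}';python3 -m creep '{"slide":[[0,0,-0.04],[0,0,-0.08],[0,0,-0.12],[0,0,-0.14],[0,0,-0.14]],"twist":[[0,0,0],[0,0,0],[0,0,0],[0,0,0],[0,0,0]],"fingers":[-1,-1,-1,-1,-1]}'
```

```text
clock: 17.3
position: [0.4521, 0.3171, 0.1093]
ee_rot: [-0.0, 0.713, 0.702, -0.001]
contact_force: [0.2, -0.5, -0.9]
width: 0.0189
clock: 17.8
position: [0.4527, 0.3174, 0.0892]
ee_rot: [-0.0, 0.712, 0.702, -0.001]
contact_force: [-0.0, 0.3, -1.1]
width: 0.0191
```

```bash
python3 -m creep '{"slide":[[0,0,-0.01],[0,0,-0.018],[0,0,-0.018]],"twist":[[0,0,0],[0,0,0],[0,0,0]],"fingers":[-1,-1,-1]}'
```

```text
clock: 18.1
position: [0.4531, 0.3176, 0.0872]
ee_rot: [0.0, 0.713, 0.702, 0.0]
contact_force: [0.5, -0.2, -1.0]
width: 0.0193
```

```bash
python3 -m creep '{"slide":[[0,0,-0.007],[0,0,-0.014],[0,0,-0.014]],"twist":[[0,0,0],[0,0,0],[0,0,0]],"fingers":[-1,-1,-1]}'
```

```text
clock: 18.4
position: [0.4532, 0.3177, 0.0853]
ee_rot: [0.0, 0.713, 0.702, 0.0]
contact_force: [-0.2, -0.0, 0.7]
width: 0.0189
```

Seated contact starting; release to a moderate opening, then rise.

```bash
python3 -m creep '{"slide":[[0,0,0],[0,0,0],[0,0,0],[0,0,0],[0,0,0],[0,0,0]],"twist":[[0,0,0],[0,0,0],[0,0,0],[0,0,0],[0,0,0],[0,0,0]],"fingers":[0.2,0.2,0.2,0.2,0.2,0.2]}'
python3 -m creep '{"slide":[[0,0,0.1],[0,0,0.3],[0,0,0.6],[0,0,0.95],[0,0,0.95],[0,0,0.95]],"twist":[[0,0,0],[0,0,0],[0,0,0],[0,0,0],[0,0,0],[0,0,0]],"fingers":[0.2,0.2,0.2,0.2,0.2,0.2]}'
python3 - <<'E'
from h import *
s=shot('scene','p0.png'); crop(s,160,200,270,330,6,'p1.png'); d=shot('top'); crop(d,330,130,450,250,6,'p2.png')
E
```

```text
clock: 19.0
position: [0.4531, 0.3176, 0.085]
ee_rot: [0.0, 0.713, 0.702, -0.0]
contact_force: [-0.1, 0.1, -0.1]
width: 0.0515
clock: 19.6
position: [0.4538, 0.318, 0.2292]
ee_rot: [0.001, 0.713, 0.702, 0.002]
contact_force: [-0.1, 0.1, -1.6]
width: 0.0512
```

View pics/p1.png

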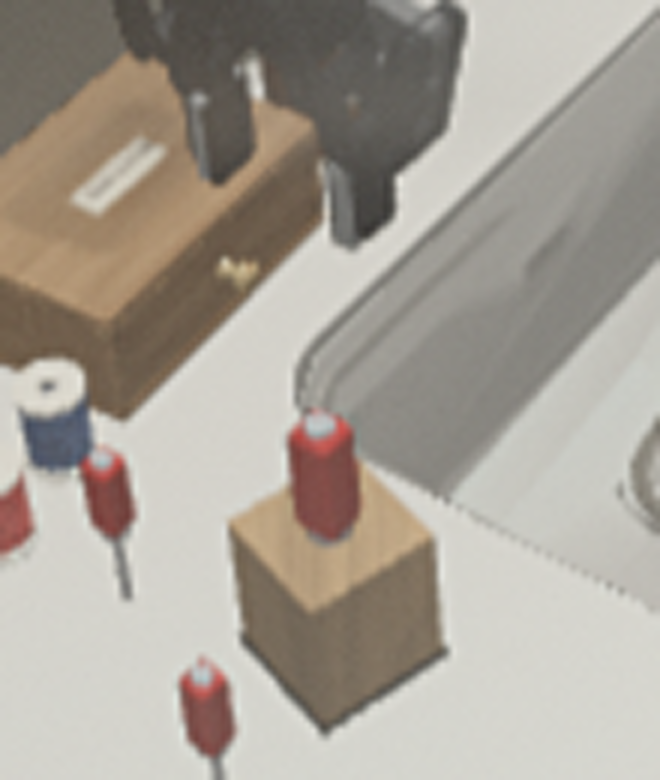

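View pics/p2.png

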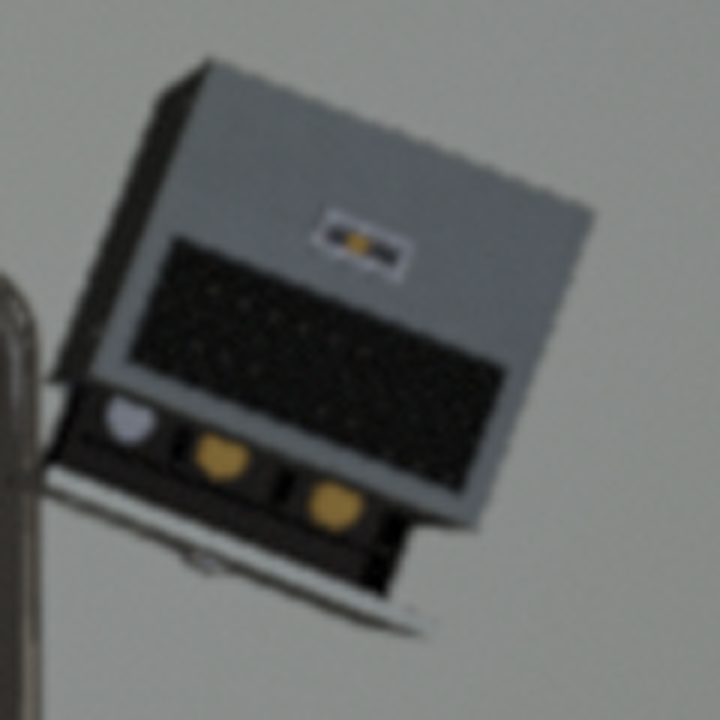

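```bash
python3 - <<'E'
from h import *
d=load('top')
c=lambda u,v:(330+(u+.5)/6-.5,130+(v+.5)/6-.5)
L=px(d,*c(48,476),Z=.096);R_=px(d,*c(430,631),Z=.096);print(L,R_,np.linalg.norm(L-R_))
v=L-R_;print('yaw',np.degrees(np.arctan2(-v[0],v[1])))
X=np.array([.931,-.365]);Y=np.array([.365,.931])
h=np.array([.5646,-.3077])
m=(L+R_)[:2]/2; print('mid',m,'rel hole X,Y',(m-h)@X,(m-h)@Y)
for e in(.04,.085): print('pred panel mid',h-X*(.022+.075+.004+e))
print('hook start', h-X*(.022+.075+.004+.04)+X*.024)
print(telemetry.get_state()['position'])
crop(d,330,180,420,245,8,'q1.png')
E
```

```text
[ 0.46277302 -0.17181603  0.096     ] [ 0.39813513 -0.33585618  0.096     ] 0.1763157030473465
yaw -21.50627708400152
mid [ 0.43045408 -0.2538361 ] rel hole X,Y -0.144550177091114 0.0011840262519960155
pred panel mid [ 0.433329 -0.256235]
pred panel mid [ 0.391434 -0.23981 ]
hook start [ 0.455673 -0.264995]
[0.45216664 0.31712277 0.22626784]
```

View pics/q1.png

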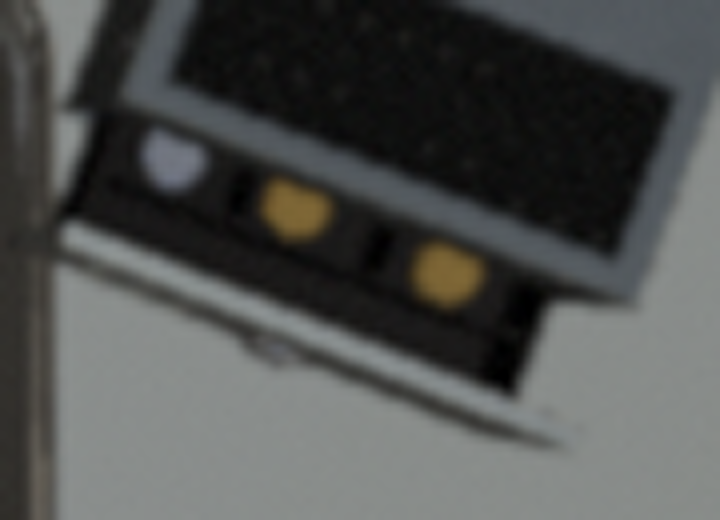

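```bash
python3 -m creep '{"slide":[[-0.54,-1,0],[-0.54,-1,0],[-0.54,-1,0],[-0.54,-1,0],[-0.54,-1,0]],"twist":[[0,0,0.1],[0,0,0.1],[0,0,0.1],[0,0,0.1],[0,0,0.1]],"fingers":[-1,-1,-1,-1,-1]}'
python3 -m creep '{"slide":[[0,-1,0],[0,-1,0],[0,-1,0],[0,-1,0],[0,-1,0]],"twist":[[0,0,0.093],[0,0,0.093],[0,0,0.093],[0,0,0.093],[0,0,0.093]],"fingers":[-1,-1,-1,-1,-1]}'
python3 -m creep '{"slide":[[0,-1,0],[0,-1,0],[0,-1,0],[0,-1,0],[0,-1,0]],"twist":[[0,0,0],[0,0,0],[0,0,0],[0,0,0],[0,0,0]],"fingers":[-1,-1,-1,-1,-1]}'
python3 - <<'E'
from h import *
from scipy.spatial.transform import Rotation as R
st=telemetry.get_state(); M=R.from_quat(np.roll(st['ee_rot'],-1)).as_matrix(); print(np.degrees(np.arctan2(M[1,1],M[0,1])),st['position'],st['qpos'])
E
```

```text
clock: 20.2
position: [0.3685, 0.1649, 0.2255]
ee_rot: [-0.002, 0.461, 0.888, -0.002]
contact_force: [0.7, 0.8, -0.2]
width: 0.0001
clock: 20.7
position: [0.3707, 0.0149, 0.2257]
ee_rot: [-0.002, 0.186, 0.983, -0.001]
contact_force: [-0.5, 1.4, -0.4]
width: 0.0
clock: 21.2
position: [0.3708, -0.1328, 0.2257]
ee_rot: [-0.002, 0.188, 0.982, 0.001]
contact_force: [-0.3, 0.5, -0.2]
width: 0.0001
68.37910991552042 [ 0.37083723 -0.13280292  0.22572737] [-5.21585101e-01  3.63083047e-03  1.85194294e+00  6.49028862e-04
  1.29084822e+00 -1.71520962e+00]
```

```bash
python3 -m creep '{"slide":[[0.553,-0.875,0],[0.553,-0.875,0],[0.553,-0.875,0],[0.553,-0.875,0],[0.553,-0.875,-0.3],[0.553,-0.875,-0.65],[0.553,-0.875,-0.65],[0.553,-0.875,-0.65]],"twist":[[0,0,0],[0,0,0],[0,0,0],[0,0,0],[0,0,0],[0,0,0],[0,0,0],[0,0,0]],"fingers":[-1,-1,-1,-1,-1,-1,-1,-1]}'
python3 - <<'E'
from h import *
s=shot('scene'); d=shot('top'); crop(s,270,100,380,210,6,'r1.png');crop(d,330,130,450,250,6,'r2.png')
print(telemetry.get_state()['position'])
E
```

```text
clock: 22.0
position: [0.4545, -0.2615, 0.1294]
ee_rot: [-0.002, 0.185, 0.983, 0.001]
contact_force: [1.2, -0.2, -0.0]
width: -0.0
[ 0.45653234 -0.26365338  0.13216442]
```

View pics/r1.png

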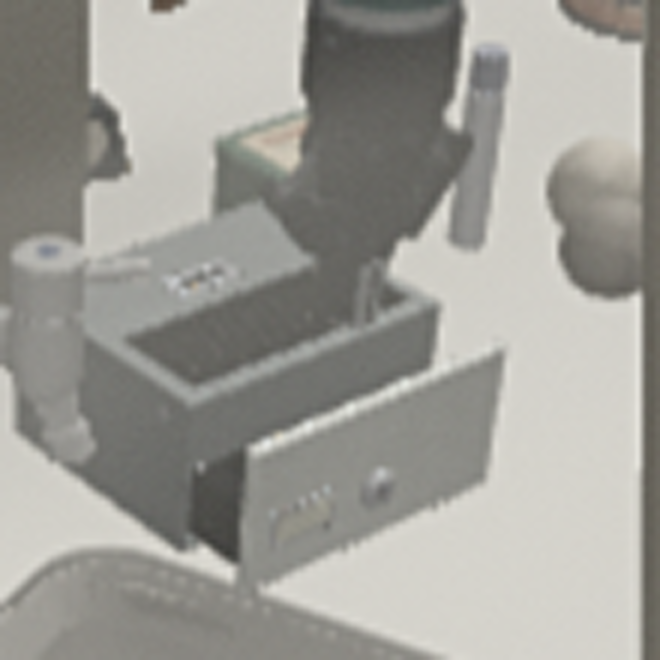

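View pics/r2.png

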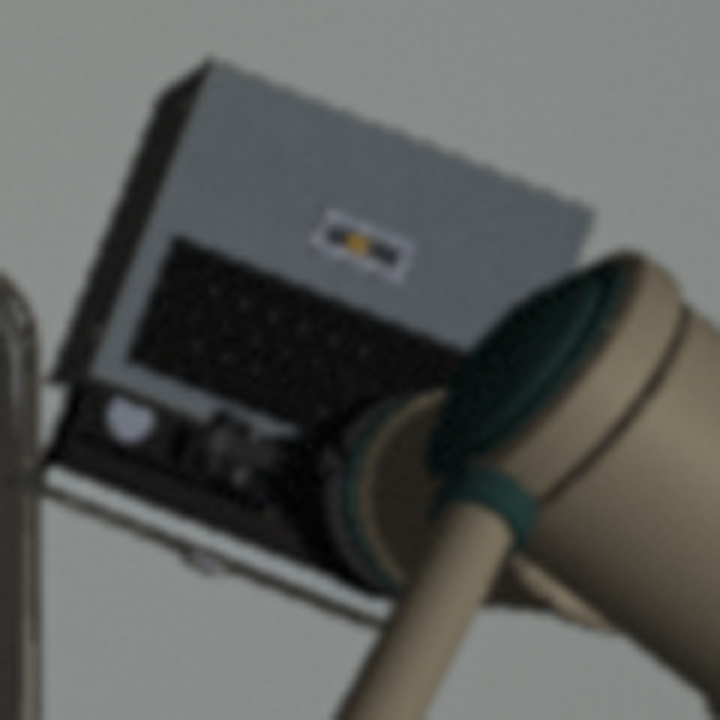

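```bash
python3 -m creep '{"slide":[[-0.025,0.01,0],[-0.025,0.01,-0.05],[-0.025,0.01,-0.12],[-0.025,0.01,-0.2],[-0.025,0.01,-0.2]],"twist":[[0,0,0],[0,0,0],[0,0,0],[0,0,0],[0,0,0]],"fingers":[-1,-1,-1,-1,-1]}'
```

```text
clock: 22.6
position: [0.4498, -0.2612, 0.098]
ee_rot: [-0.002, 0.186, 0.983, 0.001]
contact_force: [-0.3, 0.1, 0.1]
width: 0.0003
```

```bash
python3 -m creep '{"slide":[[0.02,-0.008,0],[0.02,-0.008,-0.03],[0.02,-0.008,-0.08],[0.02,-0.008,-0.14],[0.02,-0.008,-0.21],[0.02,-0.008,-0.21]],"twist":[[0,0,0],[0,0,0],[0,0,0],[0,0,0],[0,0,0],[0,0,0]],"fingers":[-1,-1,-1,-1,-1,-1]}'
```

```text
clock: 23.2
position: [0.453, -0.2624, 0.0667]
ee_rot: [-0.002, 0.186, 0.983, 0.001]
contact_force: [-0.3, 0.2, -0.3]
width: -0.0002
```

```bash
python3 -m creep '{"slide":[[-0.04,0.016,0],[-0.09,0.035,0],[-0.14,0.055,0],[-0.19,0.074,0],[-0.24,0.094,0],[-0.28,0.11,0],[-0.28,0.11,0]],"twist":[[0,0,0],[0,0,0],[0,0,0],[0,0,0],[0,0,0],[0,0,0],[0,0,0]],"fingers":[-1,-1,-1,-1,-1,-1,-1]}'; python3 -m creep '{"slide":[[-0.012,0.005,0],[-0.025,0.01,0],[-0.037,0.015,0],[-0.037,0.015,0]],"twist":[[0,0,0],[0,0,0],[0,0,0],[0,0,0]],"fingers":[-1,-1,-1,-1]}'
```

```text
clock: 23.9
position: [0.4104, -0.2459, 0.0687]
ee_rot: [-0.001, 0.186, 0.983, 0.0]
contact_force: [0.2, 1.1, -0.1]
width: -0.0001
clock: 24.3
position: [0.4064, -0.2444, 0.0686]
ee_rot: [-0.0, 0.186, 0.983, 0.0]
contact_force: [-0.0, 0.7, 1.1]
width: -0.0003
```

```bash
python3 -m creep '{"slide":[[-0.01,0.004,0],[-0.02,0.008,0],[-0.02,0.008,0]],"twist":[[0,0,0],[0,0,0],[0,0,0]],"fingers":[-1,-1,-1]}'; python3 - <<'E'
from h import *
s=shot('scene'); d=shot('top'); crop(s,270,100,380,210,6,'u1.png');crop(d,330,130,450,250,6,'u2.png')
E
```

```text
clock: 24.6
position: [0.4053, -0.244, 0.0686]
ee_rot: [0.002, 0.186, 0.983, -0.0]
contact_force: [4.9, -0.5, -3.2]
width: -0.0
```

View pics/u2.png

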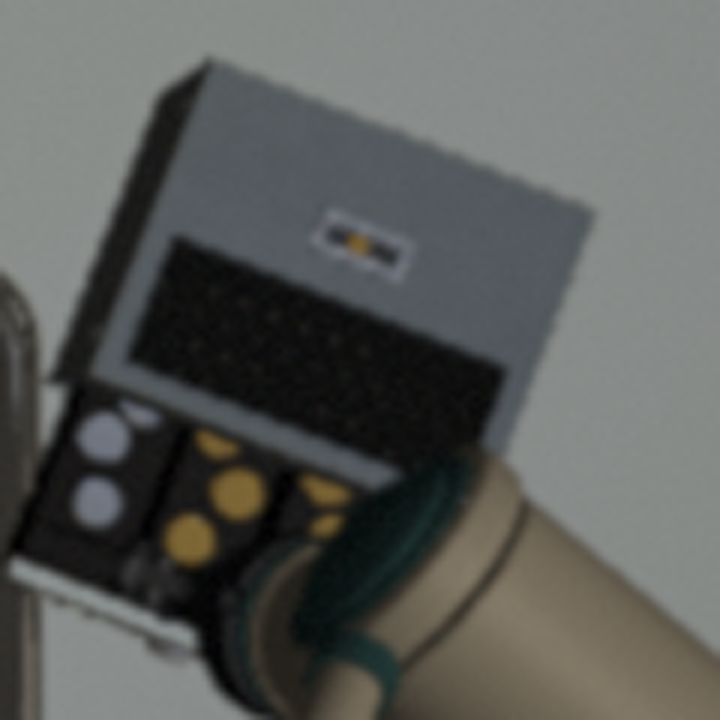

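```bash
python3 - <<'E'
from h import *
d=load('top')
X=np.array([.931,-.365]);h=np.array([.5646,-.3077])
c=lambda u,v:(330+(u+.5)/6-.5,130+(v+.5)/6-.5)
for p in((15,568),(195,642)): print((px(d,*c(*p),Z=.096)[:2]-h)@X)
E
python3 -m creep '{"slide":[[-0.01,0.004,0],[-0.015,0.006,0],[-0.015,0.006,0]],"twist":[[0,0,0],[0,0,0],[0,0,0]],"fingers":[-1,-1,-1]}'
```

```text
-0.18666027946859867
-0.187081243037448
clock: 25.0
position: [0.4054, -0.2441, 0.0688]
ee_rot: [0.004, 0.186, 0.982, -0.001]
contact_force: [10.0, -1.2, -6.9]
width: -0.0001
```

```bash
python3 -m creep '{"slide":[[0.03,-0.012,0],[0.07,-0.027,0],[0.07,-0.027,0],[0.07,-0.027,0.2],[0.07,-0.027,0.5],[0.07,-0.027,0.95],[0.07,-0.027,0.95],[0.07,-0.027,0.95]],"twist":[[0,0,0],[0,0,0],[0,0,0],[0,0,0],[0,0,0],[0,0,0],[0,0,0],[0,0,0]],"fingers":[-1,-1,-1,-1,-1,-1,-1,-1]}'
python3 -m creep '{"slide":[[-0.5,0.5,0],[-0.5,0.5,0],[-0.5,0.5,0],[-0.5,0.5,0]],"twist":[[0,0,0],[0,0,0],[0,0,0],[0,0,0]],"fingers":[-1,-1,-1,-1]}'
python3 - <<'E'
from h import *
s=shot('scene','v1.png'); d=shot('top','v2.png'); crop(d,320,130,440,250,6,'v3.png'); crop(s,140,250,250,340,7,'v4.png')
E
```

```text
clock: 25.8
position: [0.4131, -0.2476, 0.2142]
ee_rot: [0.003, 0.186, 0.983, -0.002]
contact_force: [0.3, -0.3, -0.4]
width: -0.0005
clock: 26.2
position: [0.335, -0.1699, 0.2098]
ee_rot: [-0.001, 0.185, 0.983, 0.001]
contact_force: [1.0, -0.9, -0.0]
width: -0.0001
```

View pics/v3.png

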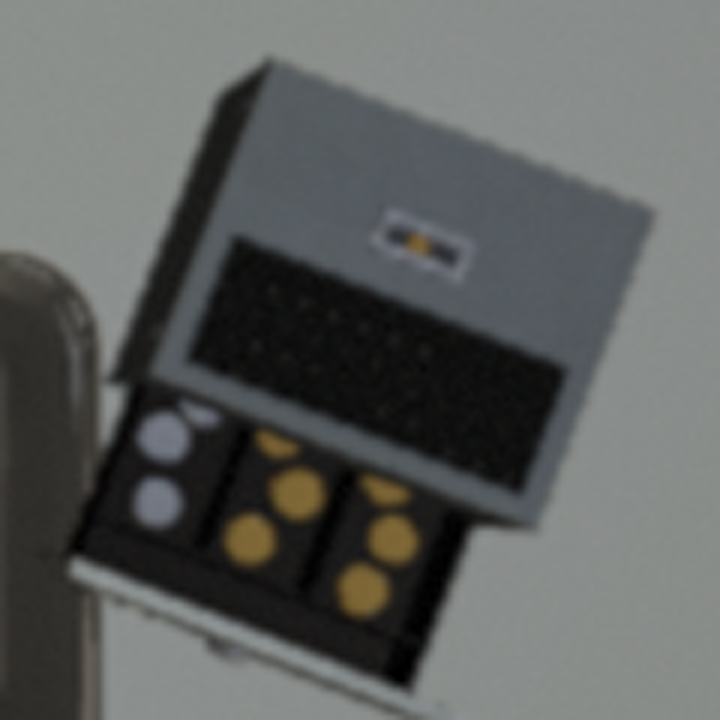

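View pics/v4.png

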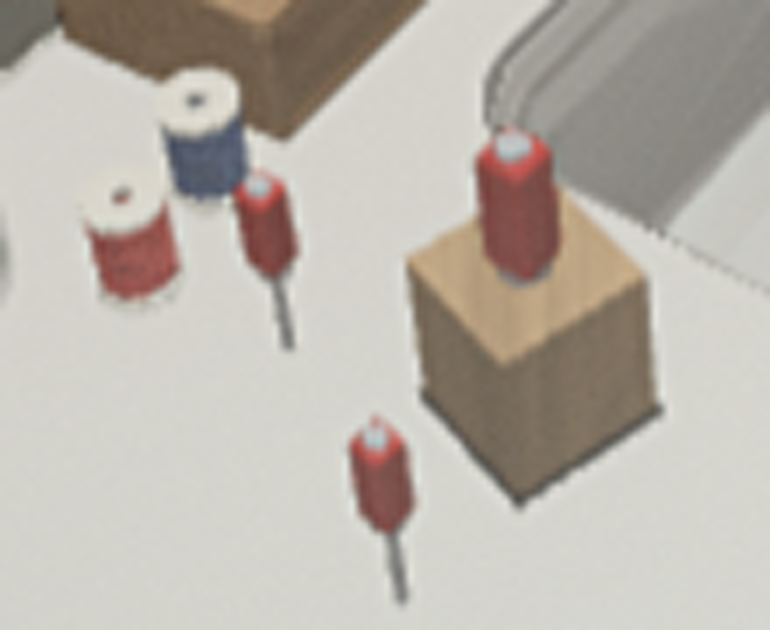

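View pics/v1.png

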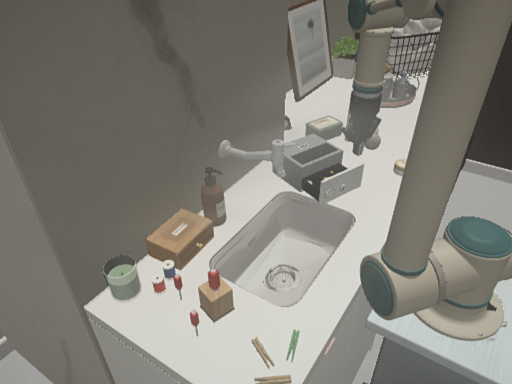

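```bash
python3 -m creep '{"slide":[[0,0,0],[0,0,0]],"twist":[[0,0,0],[0,0,0]],"fingers":[-1,-1]}'; python3 -c "
from rig import order; print(order.sign_off())"
```

```text
clock: 26.5
position: [0.3378, -0.1723, 0.2108]
ee_rot: [-0.0, 0.186, 0.983, 0.0]
contact_force: [0.8, -0.2, -0.3]
width: -0.0001
the job is handed in; nothing more can be done
None
```

The drawer is open to its stop and the release pin is back in its block. I handed the job in at 26.5 s of the 72 s allowed; no verdict came back.

- **Release:** I put the largest pin through the oblong hole and pressed the latch pad. The wrist force at the end of each press step stayed at or below about 10 N, against the 20 N limit. The drawer sprang out about 40 mm with the pin tip roughly 25 mm below the top.
- **Pin:** I stood it back in the block. The last picture shows it home and upright, with its top within about a third of a pixel of where it was at the start.
- **Drawer:** I pulled it with the closed fingers behind the panel until the force rose (about 10 N) and it stopped moving. The last measurement puts it about 86 mm out from the expected closed position, and it has not moved since the fingers let go.
- **Other objects:** In the last pictures the reels and the soap bottle are where they started, and the robot is clear of everything.

One small disagreement: the two cameras differed by about 1 to 3 mm on where things were. I corrected for that by comparing the pin with each hole in the pictures before going in.

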